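# Feed sample mounts through a gate into the loading slot

## Task

Push the three small black sample mounts on the white feed tray one at a time through the gate in its fence, so that all three end in a row in the slot, wholly past the gate. Slide them flat with the fingertips, never lifting or tipping one, and have each one wholly through before the next enters the gate, in any order. The larger mount is too wide for the gate: leave it where it lies, and do not disturb the things round the tray.

Things in the scene. Friction and masses are not known exactly. Their poses are not given: they have to be found in the camera images.
- feed_tray: white T-shaped feed tray with aluminium fences, fixed to the bench; floor 4 mm above the bench, rims, fence and slot walls 7 mm higher (tops 11 mm, mounts' tops 22 mm above the bench). Origin on the bench surface below the middle of the gate's mouth; +x runs through the gate along the slot, away from the robot, +y left. Loading area x -142 to 0, y -108 to 108 mm; fence x 0 to 14 mm over the full width; slot x 14 to 111 mm
- gate (a point): middle of the gate on the tray floor, at tray x = 7 mm, half-way through the 14 mm thick fence. The gate is 35 mm wide; in front of it 45 degree guide cheeks flare the mouth to about 70 mm, reaching back to tray x = -16 mm. A small mount is wholly past the gate when its centre is more than 23 mm beyond this point along tray +x
- slot_end (a point): middle of the slot's closed end on the tray floor, at tray x = 111 mm, at the face of an aluminium end stop 14 mm high. The slot is 37 mm wide and 97 mm long from fence to end stop; three small mounts in contact fill 90 mm of it, and a later mount pushes the earlier ones along
- mount_1: small sample mount: a black cylinder 30 mm in diameter and 18 mm tall with a rectangular steel specimen set in its top face, 20 to 45 g, standing loose on the feed tray's floor between fence and front rim. Origin at the centre of its underside, z up; its yaw does not matter
- mount_2: small sample mount: a black cylinder 30 mm in diameter and 18 mm tall with a rectangular steel specimen set in its top face, 20 to 45 g, standing loose on the feed tray's floor between fence and front rim. Origin at the centre of its underside, z up; its yaw does not matter
- mount_3: small sample mount: a black cylinder 30 mm in diameter and 18 mm tall with a rectangular steel specimen set in its top face, 20 to 45 g, standing loose on the feed tray's floor between fence and front rim. Origin at the centre of its underside, z up; its yaw does not matter
- large_mount: large sample mount like the small ones but 40 mm in diameter, 18 mm tall, also loose in the loading area; it has to stay where it is. Origin at the centre of its underside
- reagent_vial_1: loose bystander, not to be shifted: beige plastic bottle with a red cap, 30 mm in diameter, 76 mm tall, standing on the bench left of the slot. Origin at the centre of its underside
- reagent_vial_2: loose bystander, not to be shifted: beige plastic bottle with a white cap, 32 mm in diameter, 72 mm tall, standing on the bench right of the slot. Origin at the centre of its underside
- carton_small: loose bystander, not to be shifted: small folding carton 34 x 79 x 46 mm, right of the tray. Origin at the centre of its underside
- forceps: loose bystander, not to be shifted: steel forceps lying flat, 133 mm long, left of the tray. Origin at the centre of its underside
- marker_green: loose bystander, not to be shifted: green marker pen standing on end, 25 mm wide, 112 mm tall, right of the tray. Origin at the centre of its underside

How it is judged:
By the outcome, as a careful person would: the job done as asked, in the order asked, and still so for the second after the job is handed in, with the robot touching nothing.
It also fails if it takes over 64 s, if anything falls off the work surface, if the arm or the gripper's body presses on something with over 40 N, if the wrist force passes 120 N, or if a joint passes its speed limit or range.

## Robot

A 6-joint arm with a two-finger parallel gripper is mounted at the origin on a cart in front of the work surface, level with it; the furniture and walls round the work are solid. World frame = base frame: x ahead of the robot, y to its left, z up, the work surface at z = 0. Lengths are in m, angles in rad, forces in N, time in s.
With the tool pointing down it reaches from about 0.35 to 0.975 m from the base axis. Payload 4.9 kg.
Tool frame: the origin (TCP) lies midway between the tips of the shut fingers; the grasp point (between the pads) lies manip.grip_depth behind it (manip.grip_depth is the distance from the TCP to the grasp point, in m); z points along the fingers, x is the direction in which the jaws open and shut, and the axes are right-handed (so a half turn about z gives the same grasp; the last joint's range is limited). The gripper opens to 85 mm and grips with 20 to 120 N. Pads are 22 mm wide; open, the fingers measure 114 mm over their backs; the gripper's body (76 mm by 85 mm) begins 54 mm behind the grasp point. The pads swing forward as they close: fully open they stand 13 mm farther back than shut.
Start: joints at [1.145, 0.053, 1.613, -0, 1.476, -0.119], TCP at [0.189, 0.596, 0.231] pointing down, gripper open.
Joint ranges: [-3.01, 3.01], [-1.01, 2.22], [0.06, 2.58], [-1.02, 4.17], [0.09, 2.62], [-3.14, 3.14]. Speed limits (rad/s): [2.57, 2.57, 3.14, 3.14, 3.14, 3.14].

## Interface

Orientations are given as a unit quaternion [w, x, y, z].
In Python, from plant import state, grab_frame, ticket, manip gives the robot as it stands.
- The arm moves only by the tool carry_out, never from a script. Its argument "moves" is a list that holds one entry, the list of rows, each a list of 7 numbers: the turn, a rotation vector about the tool's x, y, z each as a share of 5 degrees, from -1 to 1, then the shift along the tool's x, y, z each as a share of 0.04 m, from -1 to 1, then the gripper command: -1 is shut, 1 is fully open, values between are in proportion. A call has 1 to 8 rows; each row shifts and turns the commanded pose from where the row before left it, along the tool's axes as they then stand; what a row does not reach is not made up. A row lasts 1/12 s, in which the tool goes at most 41.7 mm and 7.16 degrees, less where a joint would pass 70% of its speed; a pose out of reach is approached as far as the arm can. A call with a number of a shift or a turn outside -1 to 1 is refused whole. A call with a gripper value outside its range is refused whole. The fingers move at their own pace and stop on an object; the grip force is fixed at half the most. Time passes only in rows, so rows that do not move let the fingers close. It gives the time, the measured TCP pose, the force and the opening at its end, in the units of the state.
- state(): the state, without advancing time (a new reading comes with each control period).
- grab_frame(name): name is "scene" or "top"; returns a dict with "frame" (384x512x3 uint8, red, green, blue), "z_map" (384x512 float32, m along the optical axis (not along the pixel's ray), 0 where there is no reading), "K" (3x3 intrinsics, pixels), "world_from_camera" (4x4, takes a point from camera to world coordinates). Camera axes: x right, y down, z forward; pixel columns grow to the right and rows downward; lengths in m; the calibration is good to about 2 mm. A picture is of the moment at which its call begins.
- ticket.job_done(): hands the job in, once; it reports no verdict.
The state is a dict: "time": time; "joint_pos": joint angles; "joint_vel": joint speeds; "joint_efforts": joint torques, N m; "tool_pos": TCP position; "tool_rot": TCP orientation; "contact_force": force on the tool from outside, world axes, zero at the start; "ft_torque": the same for the moment, N m; "gripper_width": opening from 0.0 (shut) to 1.0 (fully open).
Only numpy, scipy, OpenCV 4.12 (cv2) and the standard library are available. Lean on these libraries where they do the work, as an engineer would, in place of code of your own. Each camera call takes 0.05 s, during which the arm holds its last target.

## Working session

There is one attempt and no reset: what is moved stays moved. The work goes in short steps, Python scripts to look and compute and a tool call to move; the robot and the scene stay as the last step left them, time stands still between calls to the robot, and variables do not carry over. Pictures are saved under pics/ and viewed, and the job is handed in when it is done.

Besides the shell and the picture viewer there is one more tool, called after "Call:" in YAML: its name, and indented under it one key for each argument. carry_out: Moves the arm, as the interface text tells. Shift numbers are shares of 0.04 m and turn numbers shares of 5 degrees, none past 1 either way. Its arguments: {"type":"object","properties":{"moves":{"type":"array"}},"required":["moves"]}

```bash
ls; mkdir -p pics
python3 - <<'E'
from plant import state, grab_frame, ticket, manip
import cv2,numpy as np
print(state()); print({k:getattr(manip,k) for k in dir(manip) if k[0]!='_'})
for n in("top","scene"):
    f=grab_frame(n); cv2.imwrite(f"pics/{n}0.png",cv2.cvtColor(f["frame"],cv2.COLOR_RGB2BGR)); np.savez(f"{n}0.npz",**f)
    print(n,f["K"].tolist(),f["world_from_camera"].round(4).tolist())
E
```

```text
pics
{'time': 0.0, 'joint_pos': array([ 1.14499437e+00,  5.33792361e-02,  1.61432652e+00, -2.44992599e-05,
        1.47599828e+00, -1.18971226e-01]), 'joint_vel': array([-7.08722618e-04,  8.70397850e-04,  1.23757680e-03,  4.27939653e-05,
       -7.71872742e-04,  2.78660643e-04]), 'joint_efforts': array([ 1.69310515e-03, -3.93677080e+01, -3.70182288e+01,  2.84431763e-05,
        7.04649225e-03, -4.49773125e-06]), 'tool_pos': array([0.1884981 , 0.59522846, 0.23002972]), 'tool_rot': array([ 5.28760729e-04,  8.06856625e-01,  5.90746369e-01, -9.13808249e-04]), 'contact_force': array([-0.74839372,  0.13293685,  0.31551305]), 'ft_torque': array([-0.02488773, -0.02880416,  0.00981658]), 'gripper_width': 0.9978830106939331}
{'IKError': <class 'plant.IKError'>, 'grip_depth': 0.0187}
top [[456.2873851332259, 0.0, 254.6405020986738], [0.0, 456.2873851332259, 201.36548934393744], [0.0, 0.0, 1.0]] [[0.02, -0.9908, 0.1339, 0.339], [-0.9998, -0.0197, 0.0035, 0.0045], [-0.0008, -0.1339, -0.991, 1.6843], [0.0, 0.0, 0.0, 1.0]]
scene [[490.1248626912652, 0.0, 251.67137534161262], [0.0, 490.1248626912652, 188.63068121942294], [0.0, 0.0, 1.0]] [[0.7834, -0.4322, 0.4466, -0.093], [-0.6215, -0.5512, 0.5567, -0.7654], [0.0056, -0.7137, -0.7004, 1.0605], [0.0, 0.0, 0.0, 1.0]]
```

View pics/top0.png

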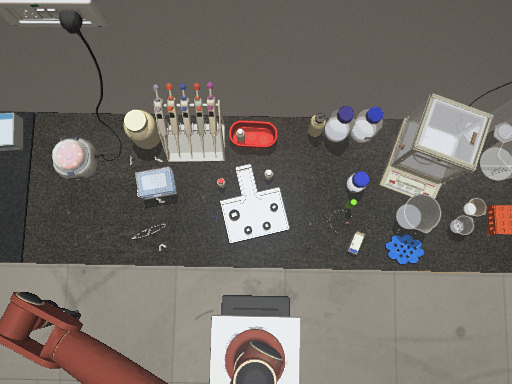

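View pics/scene0.png

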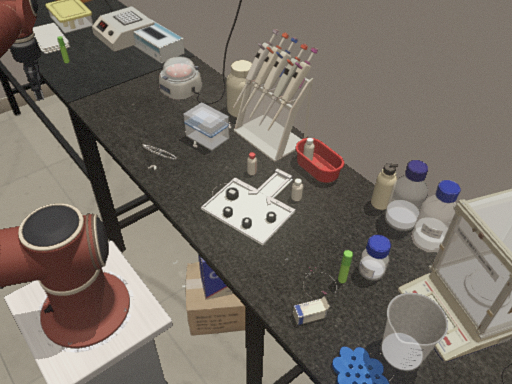

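The top view shows the tray at about (253,205), with its slot running up to (245,168) and four dark discs near (235,214), (273,207), (248,230) and (267,226). I'll measure these next.

```bash
cat > h.py <<'E'
import numpy as np,cv2
def ray(f,uv,z):
    uv=np.atleast_2d(uv).astype(float);K=f["K"];T=f["world_from_camera"]
    d=np.c_[(uv-[K[0,2],K[1,2]])/[K[0,0],K[1,1]],np.ones(len(uv))]@T[:3,:3].T
    o=T[:3,3]; return (o+d*((z-o[2])/d[:,2])[:,None])[:,:2]
def discs(f,box,thr=110,z=0.015,show=False):
    x0,y0,x1,y1=box; S=8
    g=cv2.cvtColor(f["frame"],cv2.COLOR_RGB2GRAY)[y0:y1,x0:x1]
    G=cv2.resize(g,None,fx=S,fy=S,interpolation=cv2.INTER_CUBIC)
    m=(G<thr).astype(np.uint8); cs,_=cv2.findContours(m,cv2.RETR_EXTERNAL,cv2.CHAIN_APPROX_NONE)
    out=[]
    for c in cs:
        a=cv2.contourArea(c)/S/S
        if 20<a<200:
            (u,v),r=cv2.minEnclosingCircle(c)
            M=cv2.moments(c);u,v=M["m10"]/M["m00"],M["m01"]/M["m00"]
            p=np.array([(u+.5)/S-.5+x0,(v+.5)/S-.5+y0]); out.append((p.round(1),round(a,1),ray(f,p,z)[0].round(4)))
    return out
E
python3 - <<'E'
from h import *
for n,b in(("top",(215,160,295,245)),("scene",(195,155,310,250))):
    f=dict(np.load(n+"0.npz"))
    for o in discs(f,b): print(n,*o)
    x0,y0,x1,y1=b;im=cv2.cvtColor(f["frame"],cv2.COLOR_RGB2BGR)[y0:y1,x0:x1]
    S=7 if n=="top" else 6
    cv2.imwrite(f"pics/{n}0z.png",cv2.resize(im,None,fx=S,fy=S,interpolation=cv2.INTER_CUBIC))
E
sleep 1
```

```text
(no output)
```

View pics/top0z.png

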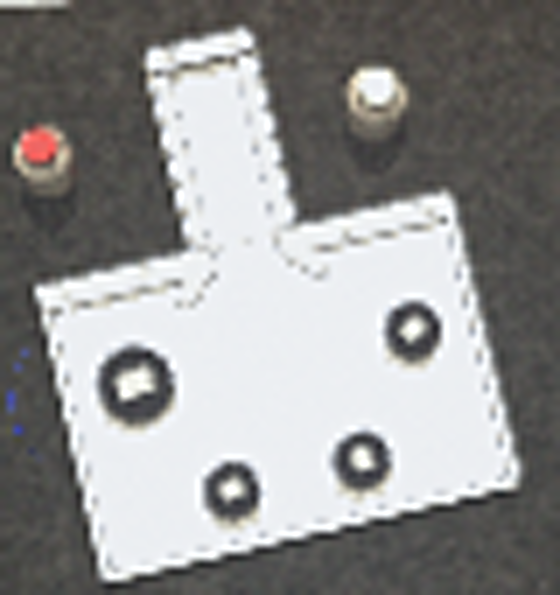

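View pics/scene0z.png

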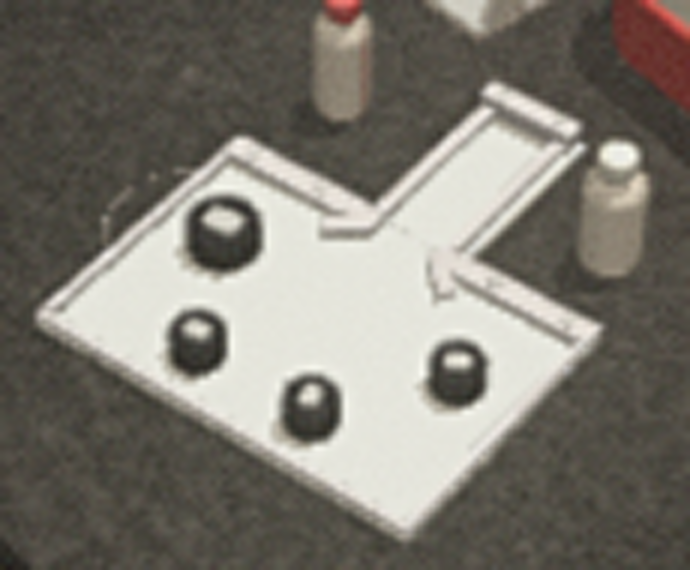

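The zoomed views show the large mount at the left (top crop 137,385) and the small mounts at (413,331), (362,460) and (232,490). The gate is at about (247,240) and the slot end at (203,63).

```bash
sed -i 's/RETR_EXTERNAL/RETR_LIST/' h.py
cat > m.py <<'E'
from h import *
def tray(f,b,thr=140,z=0.011):
    S=8;x0,y0,x1,y1=b
    g=cv2.cvtColor(f["frame"],cv2.COLOR_RGB2GRAY)[y0:y1,x0:x1]
    G=cv2.resize(g,None,fx=S,fy=S,interpolation=cv2.INTER_CUBIC)
    m=cv2.morphologyEx((G>thr).astype(np.uint8),cv2.MORPH_CLOSE,np.ones((17,17)))
    cs,_=cv2.findContours(m,cv2.RETR_EXTERNAL,cv2.CHAIN_APPROX_NONE)
    c=max(cs,key=cv2.contourArea)
    a=cv2.approxPolyDP(c,12,True)[:,0]
    uv=(a+.5)/S-.5+[x0,y0]
    return uv,ray(f,uv,z)
E
python3 - <<'E'
from m import *
for n,b in(("top",(215,160,295,245)),("scene",(195,155,310,250))):
    f=dict(np.load(n+"0.npz"))
    for o in discs(f,b,z=.022 if n=="top" else .013): print(n,*o)
    uv,w=tray(f,b)
    print(np.c_[uv,w].round(4))
E
```

```text
top [247.7 229.7] 43.0 [0.4588 0.0335]
top [266.3 225.4] 42.9 [ 0.4759 -0.0339]
top [233.8 214.2] 25.6 [0.5147 0.0856]
top [233.9 214.6] 81.8 [0.5132 0.0852]
top [273.6 206.9] 43.8 [ 0.5446 -0.0595]
top [220.6 181.5] 55.8 [0.635  0.1379]
top [268.3 173.1] 62.9 [ 0.6701 -0.038 ]
[[ 2.490625e+02  1.633125e+02  7.083000e-01  3.420000e-02]
 [ 2.353125e+02  1.675625e+02  6.911000e-01  8.520000e-02]
 [ 2.408125e+02  1.953125e+02  5.867000e-01  6.210000e-02]
 [ 2.194375e+02  2.009375e+02  5.640000e-01  1.407000e-01]
 [ 2.295625e+02  2.424375e+02  4.117000e-01  9.910000e-02]
 [ 2.876875e+02  2.294375e+02  4.635000e-01 -1.129000e-01]
 [ 2.888125e+02  2.274375e+02  4.710000e-01 -1.170000e-01]
 [ 2.793125e+02  1.879375e+02  6.172000e-01 -8.020000e-02]
 [ 2.569375e+02  1.911875e+02  6.033000e-01  2.700000e-03]]
scene [246.3 222.8] 82.7 [ 0.4767 -0.0322]
scene [270.8 216.9] 80.8 [ 0.5458 -0.058 ]
scene [227.4 211.7] 80.5 [0.4597 0.0356]
scene [231.8 191.2] 26.9 [0.5204 0.0957]
scene [231.8 193.6] 123.5 [0.5144 0.0875]
scene [251.5 165.4] 135.8 [0.6405 0.151 ]
[[ 2.910625e+02  1.750625e+02  7.117000e-01  4.010000e-02]
 [ 2.764375e+02  1.681875e+02  6.964000e-01  9.310000e-02]
 [ 2.749375e+02  1.720625e+02  6.808000e-01  8.210000e-02]
 [ 2.575625e+02  1.880625e+02  5.920000e-01  5.970000e-02]
 [ 2.336875e+02  1.774375e+02  5.630000e-01  1.427000e-01]
 [ 2.008125e+02  2.076875e+02  4.089000e-01  9.840000e-02]
 [ 2.625625e+02  2.440625e+02  4.649000e-01 -1.196000e-01]
 [ 2.948125e+02  2.093125e+02  6.220000e-01 -7.710000e-02]
 [ 2.746875e+02  1.981875e+02  6.051000e-01 -5.800000e-03]
 [ 2.919375e+02  1.795625e+02  7.001000e-01  2.300000e-02]]
```

```bash
cat > t.py <<'E'
from m import *
O=np.array([0.578,0.028]);YAW=np.radians(15.0)
c,s=np.cos(YAW),np.sin(YAW);R=np.array([[c,-s],[s,c]])
def t2w(p): return np.atleast_2d(p)@R.T+O
def w2t(p): return (np.atleast_2d(p)-O)@R
def proj(f,P):
    T=np.linalg.inv(f["world_from_camera"]);q=P@T[:3,:3].T+T[:3,3];q=q@f["K"].T;return q[:,:2]/q[:,2:]
E
cat > ov.py <<'E'
from t import *
def overlay(f,b,S,out,z=.011):
    x0,y0,x1,y1=b;im=cv2.cvtColor(f["frame"],cv2.COLOR_RGB2BGR)[y0:y1,x0:x1]
    im=cv2.resize(im,None,fx=S,fy=S,interpolation=cv2.INTER_CUBIC)
    for pts,zz,col in(([[-.142,.108],[0,.108],[0,.035],[-.016,.035],[0,.0175],[.014,.0175],[.014,.0185],[.111,.0185],[.111,-.0185],[.014,-.0185],[.014,-.0175],[0,-.0175],[-.016,-.035],[0,-.035],[0,-.108],[-.142,-.108]],z,(0,0,255)),):
        w=t2w(pts);p=proj(f,np.c_[w,np.full(len(w),zz)])
        cv2.polylines(im,[(((p+.5-[x0,y0])*S)).astype(int)],True,col,1)
    cv2.imwrite(out,im)
if __name__=="__main__":
    for n,b,S in(("top",(215,160,295,245),7),("scene",(195,155,310,250),6)):
        f=dict(np.load(n+"0.npz"));overlay(f,b,S,f"pics/{n}ov.png")
    for p in([.4592,.0345],[.4763,-.033],[.5452,-.0588],[.5138,.0863]):print(w2t(p).round(4))
E
python3 ov.py
```

```text
[[-0.1131  0.037 ]]
[[-0.114  -0.0326]]
[[-0.0541 -0.0754]]
[[-0.0469  0.0729]]
```

View pics/topov.png

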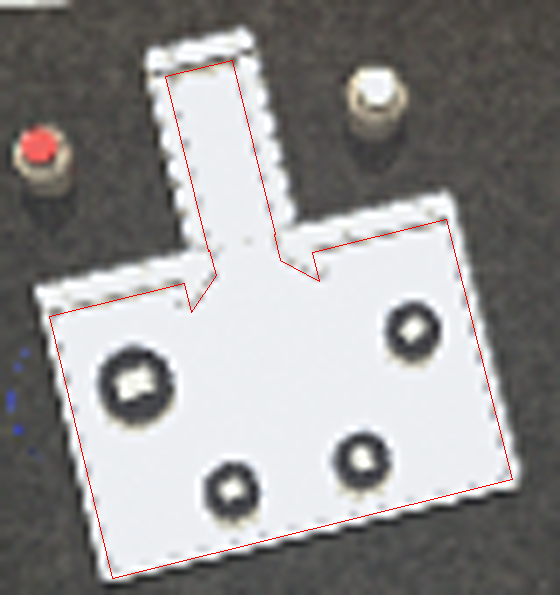

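View pics/sceneov.png

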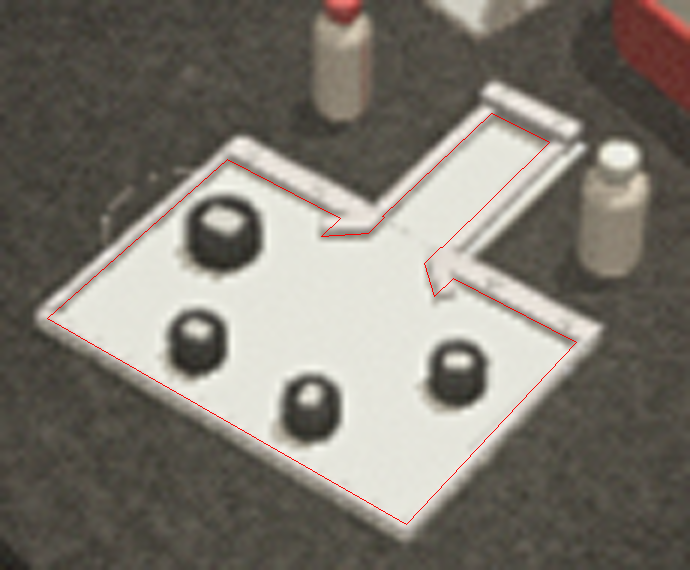

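The overlay matches the fence, cheeks and slot in both views to about 1–2 mm. Next is a pose helper, then the approach.

```bash
cat > go.py <<'E'
import sys
from t import *
from plant import state
from scipy.spatial.transform import Rotation as Ro
def pose():
    st=state();q=st["tool_rot"];M=Ro.from_quat([q[1],q[2],q[3],q[0]]).as_matrix()
    return st,M,w2t(st["tool_pos"][:2])[0]*1000,(np.degrees(np.arctan2(M[1,1],M[0,1]))-15+180)%360-180
def rel(x,y,z,h):
    st,M,p,hd=pose()
    print("t=%.2f tray xy %s z %.1f head %.2f tilt %s F %s w %.3f"%(st["time"],p.round(1),st["tool_pos"][2]*1e3,hd,M[:2,2].round(4),st["contact_force"].round(1),st["gripper_width"]))
    w=np.r_[t2w([x/1e3,y/1e3])[0],z/1e3]; d=M.T@(w-st["tool_pos"])
    print("turn z units",round(-(((h-hd)+180)%360-180)/5,2),"shift units (in present axes)",(d/.04).round(3))
if __name__=="__main__": rel(*map(float,sys.argv[1:]))
E
# pre-push pose behind B with heading 22deg: centre B minus 40mm along heading, z 60
python3 go.py -154 -48 120 22
python3 - <<'E'
from plant import state; print(state()["joint_pos"])
E
```

```text
t=0.10 tray xy [-229.4  648.8] z 230.2 head -32.58 tilt [-0.0008 -0.0017] F [0.3 0.9 0.1] w 1.002
turn z units -10.92 shift units (in present axes) [-13.659  10.968   2.777]
[ 1.14496892e+00  5.33091628e-02  1.61415045e+00  1.74983548e-05
  1.47598361e+00 -1.18992091e-01]
```

Call:
carry_out:
  moves:
    - [[0,0,0,-0.75,0.6,0,-0.62],[0,0,0,-0.75,0.6,0,-0.62],[0,0,0,-0.75,0.6,0,-0.62],[0,0,0,-0.75,0.6,0,-0.62],[0,0,0,-0.75,0.6,0,-0.62],[0,0,0,-0.75,0.6,0,-0.62],[0,0,0,-0.75,0.6,0,-0.62],[0,0,0,-0.75,0.6,0,-0.62]]

```text
time: 0.77
tool_pos: [0.2992, 0.3072, 0.2308]
tool_rot: [0.0, 0.807, 0.591, -0.0]
contact_force: [1.5, -0.3, -0.6]
gripper_width: 0.193
```

Call:
carry_out:
  moves:
    - [[0,0,0,-0.75,0.6,0,-0.62],[0,0,0,-0.75,0.6,0,-0.62],[0,0,0,-0.75,0.6,0,-0.62],[0,0,0,-0.75,0.6,0,-0.62],[0,0,0,-0.75,0.6,0,-0.62],[0,0,0,-0.75,0.6,0,-0.62],[0,0,0,-0.75,0.6,0,-0.62],[0,0,0,-0.75,0.6,0,-0.62]]

```text
time: 1.43
tool_pos: [0.4098, 0.0203, 0.231]
tool_rot: [0.0, 0.807, 0.591, 0.0]
contact_force: [0.7, -0.4, 0.2]
gripper_width: 0.189
```

Call:
carry_out:
  moves:
    - [[0,0,-1,0,0,0.3,-0.62],[0,0,-1,0,0,0.3,-0.62],[0,0,-1,0,0,0.3,-0.62],[0,0,-1,0,0,0.3,-0.62],[0,0,-1,0,0,0.3,-0.62],[0,0,-1,0,0,0.3,-0.62],[0,0,-1,0,0,0.3,-0.62],[0,0,-1,0,0,0.3,-0.62]]

```text
time: 2.1
tool_pos: [0.4094, 0.0223, 0.1342]
tool_rot: [-0.0, 0.554, 0.832, -0.0]
contact_force: [0.4, -0.4, -0.3]
gripper_width: 0.19
```

Call:
carry_out:
  moves:
    - [[0,0,-1,0,0,0,-0.62],[0,0,-1,0,0,0,-0.62],[0,0,-0.92,0,0,0,-0.62],[0,0,0,0,0,0,-0.62],[0,0,0,0,0,0,-0.62]]

```text
time: 2.52
tool_pos: [0.4096, 0.0223, 0.135]
tool_rot: [-0.0, 0.447, 0.895, -0.0]
contact_force: [0.4, -0.5, 0.0]
gripper_width: 0.19
```

```bash
python3 go.py -154 -48 60 22
```

```text
t=2.52 tray xy [-164.2   38.1] z 135.0 head 21.91 tilt [-0.0006  0.0001] F [ 0.4 -0.5  0. ] w 0.190
turn z units -0.02 shift units (in present axes) [-2.092 -0.566  1.874]
```

Call:
carry_out:
  moves:
    - [[0,0,0,-0.7,-0.19,0.25,-0.62],[0,0,0,-0.7,-0.19,0.25,-0.62],[0,0,0,-0.7,-0.19,0.25,-0.62],[0,0,0,0,0,0.7,-0.62],[0,0,0,0,0,0.5,-0.62],[0,0,0,0,0,0,-0.62]]

```text
time: 3.02
tool_pos: [0.4387, -0.058, 0.0528]
tool_rot: [-0.004, 0.447, 0.894, -0.001]
contact_force: [-0.3, 0.4, -0.9]
gripper_width: 0.19
```

```bash
python3 go.py -150 -47 13 22
python3 - <<'E'
from ov import *
from plant import grab_frame
f=grab_frame("scene");overlay(f,(195,120,310,250),6,"pics/a1.png")
E
```

```text
t=3.02 tray xy [-156.8  -47. ] z 52.8 head 21.86 tilt [-0.0087  0.0027] F [-0.3  0.4 -0.9] w 0.190
turn z units -0.03 shift units (in present axes) [-0.07   0.164  0.993]
```

View pics/a1.png

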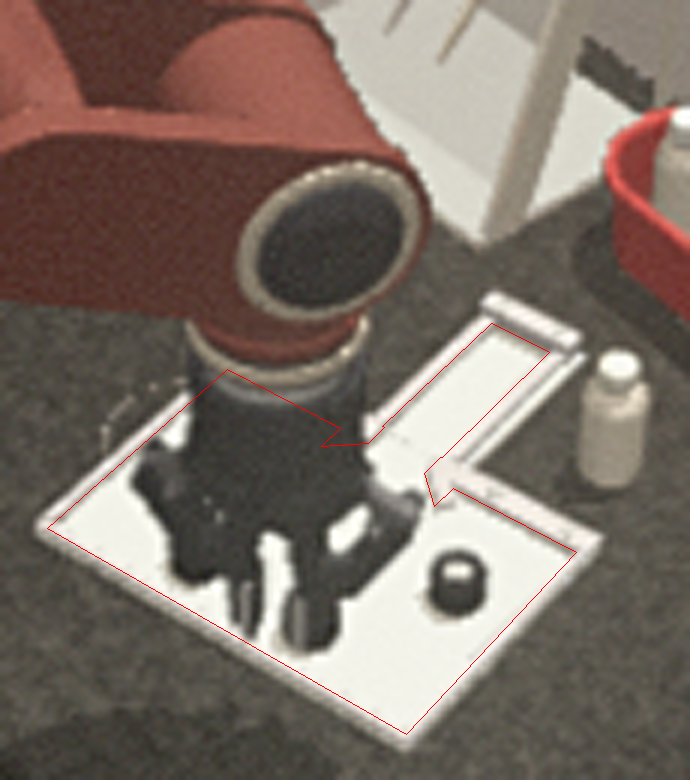

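Call:
carry_out:
  moves:
    - [[0,0,0,-0.07,0,0.5,-0.62],[0,0,0,0,0,0.3,-0.62],[0,0,0,0,0,0.1,-0.62],[0,0,0,0,0,0,-0.62],[0,0,0,0,0,0,-0.62]]

```text
time: 3.48
tool_pos: [0.4447, -0.0608, 0.0226]
tool_rot: [0.001, 0.446, 0.895, 0.0]
contact_force: [1.6, -0.3, -0.1]
gripper_width: 0.194
```

```bash
python3 go.py -136 -41.5 14 22
```

```text
t=3.48 tray xy [-151.7  -51.3] z 22.6 head 22.03 tilt [ 0.0017 -0.0005] F [ 1.6 -0.3 -0.1] w 0.194
turn z units 0.01 shift units (in present axes) [0.08  0.456 0.215]
```

Call:
carry_out:
  moves:
    - [[0,0,0,0.07,0,0.1,-0.62],[0,0,0,0,0.1,0.1,-0.62],[0,0,0,0,0,0,-0.62],[0,0,0,0,0,0,-0.62]]

```text
time: 3.82
tool_pos: [0.4455, -0.0559, 0.0134]
tool_rot: [-0.0, 0.446, 0.895, -0.0]
contact_force: [0.7, -1.1, -0.5]
gripper_width: 0.192
```

```bash
python3 go.py -136 -41.5 14 22
```

```text
t=3.82 tray xy [-149.7  -46.8] z 13.4 head 22.05 tilt [-0.0001  0.    ] F [ 0.7 -1.1 -0.5] w 0.192
turn z units 0.01 shift units (in present axes) [-0.006  0.367 -0.016]
```

Call:
carry_out:
  moves:
    - [[0,0,0,0,0.15,0,-0.62],[0,0,0,0,0.15,0,-0.62],[0,0,0,0,0.15,0,-0.62],[0,0,0,0,0.2,0,-0.62],[0,0,0,0,0.2,0,-0.62],[0,0,0,0,0.2,0,-0.62],[0,0,0,0,0.1,0,-0.62],[0,0,0,0,0,0,-0.62]]

```text
time: 4.48
tool_pos: [0.483, -0.0279, 0.0134]
tool_rot: [0.0, 0.446, 0.895, 0.0]
contact_force: [0.1, -0.6, -0.2]
gripper_width: 0.191
```

```bash
python3 go.py -60 -9 14 22
python3 - <<'E'
from ov import *
from plant import grab_frame
f=grab_frame("scene");overlay(f,(195,120,310,250),6,"pics/a2.png")
E
```

```text
t=4.48 tray xy [-106.2  -29.4] z 13.4 head 22.08 tilt [0.0004 0.0001] F [ 0.1 -0.6 -0.2] w 0.191
turn z units 0.02 shift units (in present axes) [ 0.038  1.261 -0.014]
```

View pics/a2.png

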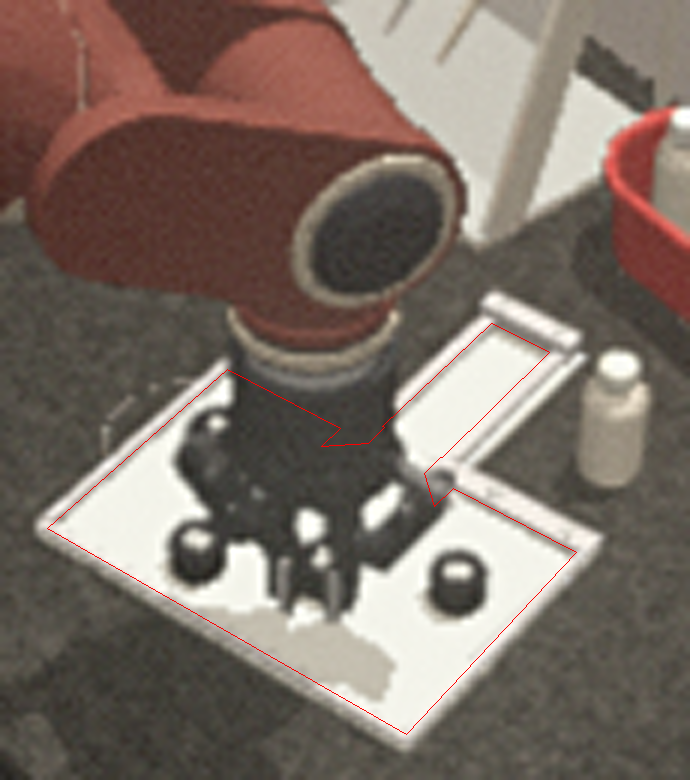

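Mount B is seated against the two fingertips at about (315,560) and has moved with them; the others are unchanged. I'll keep pushing towards the gate axis.

Call:
carry_out:
  moves:
    - [[0,0,0,0,0.15,0,-0.62],[0,0,0,0,0.2,0,-0.62],[0,0,0,0,0.2,0,-0.62],[0,0,0,0,0.2,0,-0.62],[0,0,0,0,0.2,0,-0.62],[0,0,0,0,0.15,0,-0.62],[0,0,0,0,0.1,0,-0.62],[0,0,0,0,0,0,-0.62]]

```text
time: 5.2
tool_pos: [0.5213, 0.0009, 0.0135]
tool_rot: [0.0, 0.446, 0.895, 0.0]
contact_force: [1.1, -0.0, 0.1]
gripper_width: 0.191
```

Call:
carry_out:
  moves:
    - [[0,0,0,0,-0.3,0,-0.62],[0,0,0,0,-0.5,0,-0.62],[0,0,0,0,-0.2,0,-0.62],[0,0,1,0,0,0,-0.62],[0,0,1,0,0,0,-0.62],[0,0,1,0,0,0,-0.62],[0,0,1,0,0,0,-0.62],[0,0,0.4,0,0,0,-0.62]]

```text
time: 5.87
tool_pos: [0.4878, -0.0241, 0.0132]
tool_rot: [-0.0, 0.61, 0.792, -0.0]
contact_force: [0.3, -0.1, -0.3]
gripper_width: 0.193
```

```bash
python3 go.py -80 0 14 0
cat > look.py <<'E'
from ov import *
from plant import grab_frame
import sys
f=grab_frame("scene");overlay(f,(195,120,310,250),6,f"pics/{sys.argv[1]}.png")
for z,b in((.013,(195,155,310,250)),):
    for o in discs(f,b,z=z):
        if o[1]>40: print(*o,(w2t(o[2])*1e3).round(1))
E
python3 look.py a3
```

```text
t=5.87 tray xy [-100.6  -27. ] z 13.2 head -0.23 tilt [-0.0001  0.    ] F [ 0.3 -0.1 -0.3] w 0.193
turn z units -0.05 shift units (in present axes) [ 0.677  0.512 -0.019]
[270.8 216.9] 77.6 [ 0.5459 -0.058 ] [[-53.3 -74.8]]
[227.5 211.8] 78.3 [0.4597 0.0353] [[-112.4   37.7]]
[248.  175.7] 77.0 [0.6019 0.1195] [[46.8 82.2]]
```

View pics/a3.png

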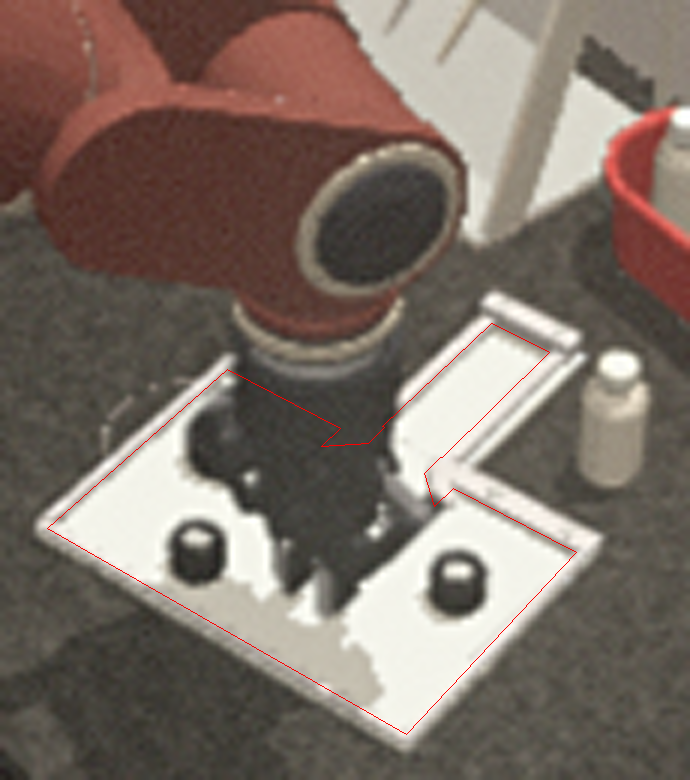

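Call:
carry_out:
  moves:
    - [[0,0,-0.05,0.4,0,0,-0.62],[0,0,0,0.23,0.1,0,-0.62],[0,0,0,0,0.3,0,-0.62],[0,0,0,0,0.3,0,-0.62],[0,0,0,0,0.15,0,-0.62],[0,0,0,0,0.15,0,-0.62],[0,0,0,0,0.15,0,-0.62],[0,0,0,0,0,0,-0.62]]

```text
time: 6.58
tool_pos: [0.5272, 0.0129, 0.0135]
tool_rot: [0.0, 0.607, 0.795, 0.0]
contact_force: [-0.3, -0.7, -0.1]
gripper_width: 0.189
```

```bash
python3 go.py 26 -0.5 14 0; python3 look.py a4
```

```text
t=6.58 tray xy [-53.   -1.5] z 13.5 head 0.28 tilt [0.0006 0.    ] F [-0.3 -0.7 -0.1] w 0.189
turn z units 0.06 shift units (in present axes) [ 0.014  1.975 -0.012]
[270.8 217. ] 75.9 [ 0.5458 -0.058 ] [[-53.4 -74.7]]
[227.5 211.6] 83.8 [0.4603 0.036 ] [[-111.6   38.2]]
[251.  161.9] 75.1 [0.6498 0.165 ] [[104.8 113.7]]
```

View pics/a4.png

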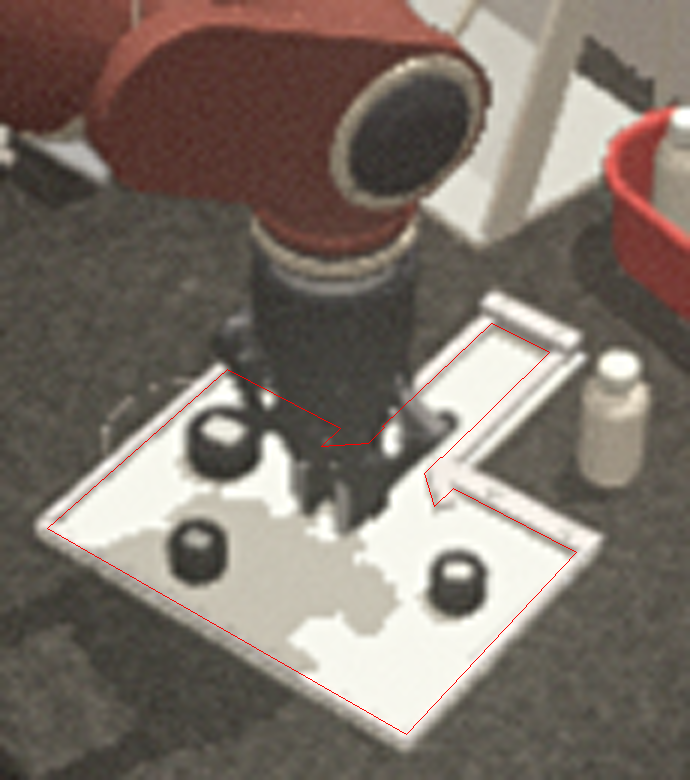

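Run:
```python
from t import *
f=dict(np.load("scene0.npz"))
# approx base centres (bottom rim a bit above lowest pixel)
print((w2t(ray(f,[[296.5,199],[252,173]],0))*1e3).round(0))
```

```text
[[ 63. -89.]
 [ 76.  88.]]
```

Call:
carry_out:
  moves:
    - [[0,0,0.06,0.01,0.15,0,-0.62],[0,0,0,0,0.15,0,-0.62],[0,0,0,0,0.15,0,-0.62],[0,0,0,0,0.15,0,-0.62],[0,0,0,0,0.15,0,-0.62],[0,0,0,0,0.15,0,-0.62],[0,0,0,0,0.1,0,-0.62],[0,0,0,0,0,0,-0.62]]

```text
time: 7.3
tool_pos: [0.5659, 0.0237, 0.0135]
tool_rot: [0.0, 0.609, 0.793, 0.0]
contact_force: [-0.2, 0.2, -0.2]
gripper_width: 0.194
```

```bash
python3 go.py 26 -0.5 14 0; python3 look.py a5
```

```text
t=7.30 tray xy [-12.8  -1. ] z 13.5 head -0.01 tilt [ 0.0008 -0.    ] F [-0.2  0.2 -0.2] w 0.194
turn z units -0.0 shift units (in present axes) [ 0.013  0.969 -0.011]
[270.7 216.9] 77.2 [ 0.5458 -0.0577] [[-53.3 -74.4]]
[227.5 211.6] 83.4 [0.4603 0.036 ] [[-111.6   38.2]]
[231.9 193.6] 119.2 [0.5146 0.0873] [[-45.9  73.7]]
```

View pics/a5.png

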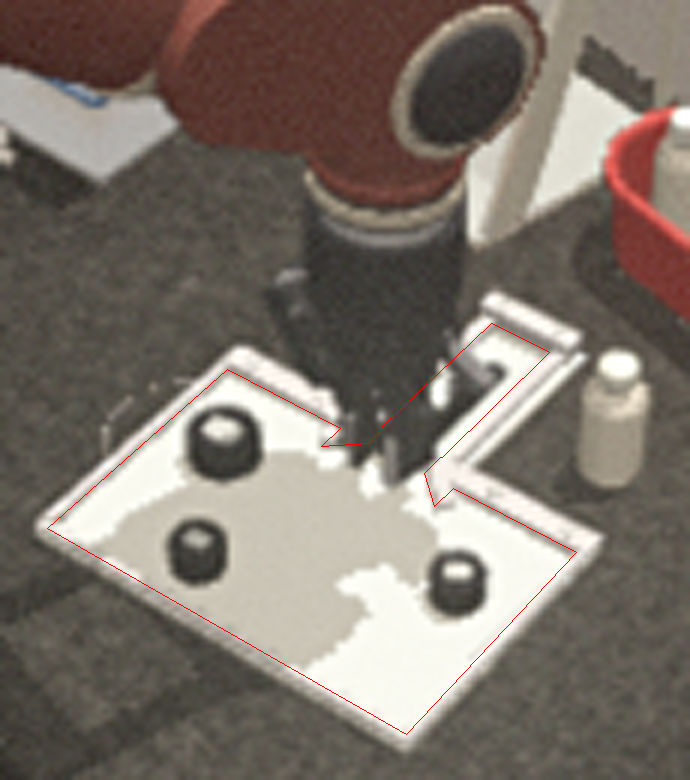

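Call:
carry_out:
  moves:
    - [[0,0,0,0,0.15,0,-0.62],[0,0,0,0,0.15,0,-0.62],[0,0,0,0,0.15,0,-0.62],[0,0,0,0,0.15,0,-0.62],[0,0,0,0,0.15,0,-0.62],[0,0,0,0,0.15,0,-0.62],[0,0,0,0,0.1,0,-0.62],[0,0,0,0,0,0,-0.62]]

```text
time: 8.02
tool_pos: [0.6045, 0.0341, 0.0135]
tool_rot: [0.0, 0.609, 0.793, 0.0]
contact_force: [-0.3, 0.8, 0.4]
gripper_width: 0.188
```

Call:
carry_out:
  moves:
    - [[0,0,0,0,-0.3,0,-0.62],[0,0,0,0,-0.3,-0.3,-0.62],[0,0,0,0,-0.5,-0.4,-0.62],[0,0,0,0,-0.9,-0.4,-0.62],[0,0,1,0,-0.9,0,-0.62],[0,0,1,0,-0.9,0,-0.62],[0,0,1,0,-0.3,0,-0.62],[0,0,1,0,0,0,-0.62]]

```text
time: 8.68
tool_pos: [0.4406, -0.0033, 0.0562]
tool_rot: [-0.001, 0.739, 0.673, -0.001]
contact_force: [0.6, -0.3, 0.6]
gripper_width: 0.187
```

```bash
python3 go.py -150 51.4 45 -21; python3 look.py a6
```

```text
t=8.68 tray xy [-140.9    5.3] z 56.2 head -20.33 tilt [-0.0024  0.0002] F [ 0.6 -0.3  0.6] w 0.187
turn z units 0.13 shift units (in present axes) [ 1.002 -0.614  0.281]
[270.8 216.9] 76.7 [ 0.5459 -0.058 ] [[-53.3 -74.8]]
[270.1 186.6] 52.2 [0.625  0.0396] [[48.4 -1. ]]
[228.2 166.7] 76.3 [0.5781 0.192 ] [[ 42.5 158.4]]
[251.6 165.5] 153.0 [0.6407 0.1505] [[ 92.3 102.1]]
```

View pics/a6.png

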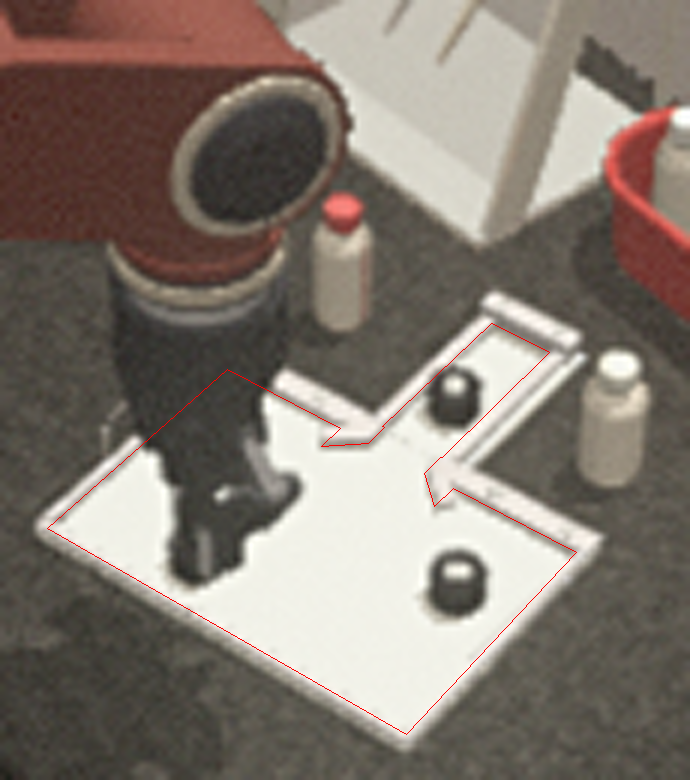

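Mount B is in the slot at crop (455,397), tray x about 48 mm, wholly past the gate. Next is mount A.

Call:
carry_out:
  moves:
    - [[0,0,0.05,0.5,-0.3,0,-0.62],[0,0,0,0.5,-0.3,0,-0.62],[0,0,0,0,0,0.3,-0.62],[0,0,0,0,0,0.3,-0.62],[0,0,0,0,0,0.3,-0.62],[0,0,0,0,0,0,-0.62],[0,0,0,0,0,0,-0.62],[0,0,0,0,0,0,-0.62]]

```text
time: 9.4
tool_pos: [0.4243, 0.0386, 0.0219]
tool_rot: [0.0, 0.739, 0.674, 0.0]
contact_force: [0.7, -0.1, -0.2]
gripper_width: 0.191
```

```bash
python3 go.py -150 51.8 13.5 -21
```

```text
t=9.40 tray xy [-145.7   50. ] z 21.9 head -20.24 tilt [ 0.0008 -0.0001] F [ 0.7 -0.1 -0.2] w 0.191
turn z units 0.15 shift units (in present axes) [ 0.005 -0.117  0.211]
```

Call:
carry_out:
  moves:
    - [[0,0,0,0.1,-0.04,0.1,-0.62],[0,0,0.65,0,0,0.11,-0.62],[0,0,0.65,0,0,0,-0.62],[0,0,0,0,0,0,-0.62],[0,0,0,0,0,0,-0.62]]

```text
time: 9.82
tool_pos: [0.4229, 0.0429, 0.0133]
tool_rot: [0.0, 0.775, 0.631, 0.0]
contact_force: [-0.5, -0.0, 1.0]
gripper_width: 0.193
```

```bash
python3 go.py -145.5 54.3 13.5 -26.7
```

```text
t=9.82 tray xy [-146.    54.5] z 13.3 head -26.69 tilt [ 0.0009 -0.    ] F [-0.5 -0.   1. ] w 0.193
turn z units 0.0 shift units (in present axes) [ 0.     0.013 -0.004]
```

Call:
carry_out:
  moves:
    - [[0,0,0,0,0.15,0,-0.62],[0,0,0,0,0.15,0,-0.62],[0,0,0,0,0.15,0,-0.62],[0,0,0,0,0.2,0,-0.62],[0,0,0,0,0.2,0,-0.62],[0,0,0,0,0.2,0,-0.62],[0,0,0,0,0.2,0,-0.62],[0,0,0,0,0.15,0,-0.62]]

```text
time: 10.48
tool_pos: [0.4785, 0.0311, 0.013]
tool_rot: [0.0, 0.776, 0.631, 0.0]
contact_force: [-0.5, 0.1, 0.3]
gripper_width: 0.194
```

```bash
python3 go.py -59 10.5 13.5 -26.7; python3 look.py a7
```

```text
t=10.48 tray xy [-95.3  28.7] z 13.0 head -26.79 tilt [ 0.0004 -0.0001] F [-0.5  0.1  0.3] w 0.194
turn z units -0.02 shift units (in present axes) [ 0.003  1.015 -0.013]
[270.8 217. ] 76.7 [ 0.5458 -0.058 ] [[-53.4 -74.7]]
[270.  186.6] 52.1 [0.6249 0.0396] [[48.3 -0.9]]
[232.3 166. ] 71.8 [0.5905 0.1865] [[ 53.1 149.9]]
[251.6 165.5] 153.9 [0.6407 0.1505] [[ 92.3 102.1]]
```

View pics/a7.png

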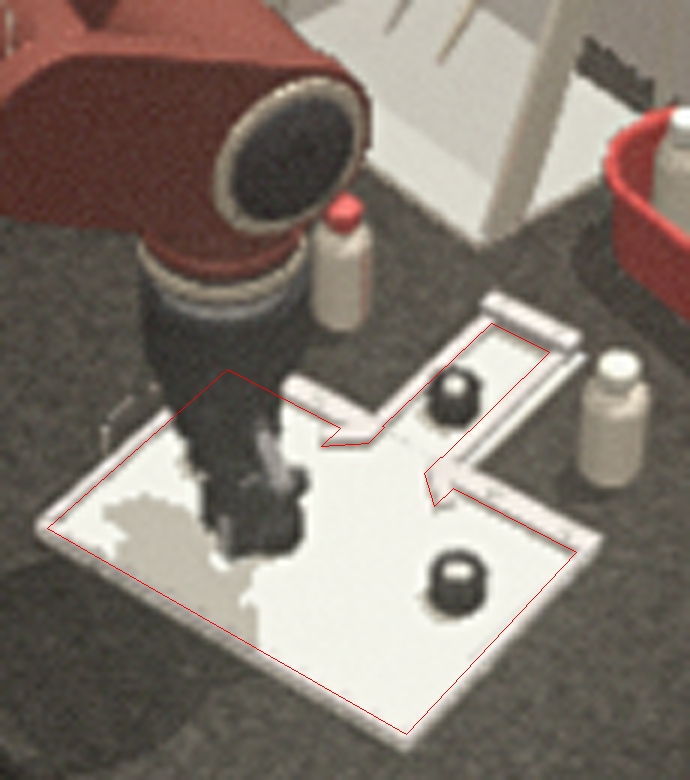

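Mount A sits ahead of the fingers at about (275,530). I'll push on 40 mm, back off and turn to the gate heading.

Call:
carry_out:
  moves:
    - [[0,0,0,0,0.2,0,-0.62],[0,0,0,0,0.2,0,-0.62],[0,0,0,0,0.2,0,-0.62],[0,0,0,0,0.2,0,-0.62],[0,0,0,0,0.15,0,-0.62],[0,0,0,0,0.07,0,-0.62],[0,0,0,0,0,0,-0.62],[0,0,0,0,0,0,-0.62]]

```text
time: 11.2
tool_pos: [0.5173, 0.023, 0.0128]
tool_rot: [-0.0, 0.776, 0.631, -0.0]
contact_force: [0.7, -0.5, 0.1]
gripper_width: 0.19
```

```bash
python3 go.py -59 10.5 13.5 -26.7
```

```text
t=11.20 tray xy [-60.   10.9] z 12.8 head -26.78 tilt [-0.0003  0.    ] F [ 0.7 -0.5  0.1] w 0.190
turn z units -0.02 shift units (in present axes) [ 0.002  0.026 -0.017]
```

Call:
carry_out:
  moves:
    - [[0,0,0,0,-0.3,0,-0.62],[0,0,0,0,-0.5,0,-0.62],[0,0,0,0,-0.2,0,-0.62],[0,0,-1,0,0,0,-0.62],[0,0,-1,0,0,0,-0.62],[0,0,-1,0,0,0,-0.62],[0,0,-1,0,0,0,-0.62],[0,0,-1,0,0,0,-0.62]]

```text
time: 11.87
tool_pos: [0.4779, 0.0313, 0.0129]
tool_rot: [0.0, 0.619, 0.785, 0.0]
contact_force: [0.1, 0.5, -0.3]
gripper_width: 0.188
```

Call:
carry_out:
  moves:
    - [[0,0,-0.35,-0.3,0,0,-0.62],[0,0,0,-0.25,0,0,-0.62],[0,0,0,0,0,0,-0.62],[0,0,0,0,0,0,-0.62]]

```text
time: 12.2
tool_pos: [0.4836, 0.0095, 0.013]
tool_rot: [0.0, 0.61, 0.793, 0.0]
contact_force: [0.2, -1.0, -0.1]
gripper_width: 0.19
```

```bash
python3 go.py -70 0 13.5 0;python3 look.py a8
```

```text
t=12.20 tray xy [-96.    6.5] z 13.0 head -0.14 tilt [0.0002 0.0001] F [ 0.2 -1.  -0.1] w 0.190
turn z units -0.03 shift units (in present axes) [-0.162  0.651 -0.012]
[270.8 216.9] 77.0 [ 0.5458 -0.058 ] [[-53.4 -74.7]]
[270.1 186.5] 52.5 [0.625  0.0397] [[48.4 -0.9]]
[245.7 167.9] 135.4 [0.6185 0.1528] [[ 71.4 110.1]]
```

View pics/a8.png

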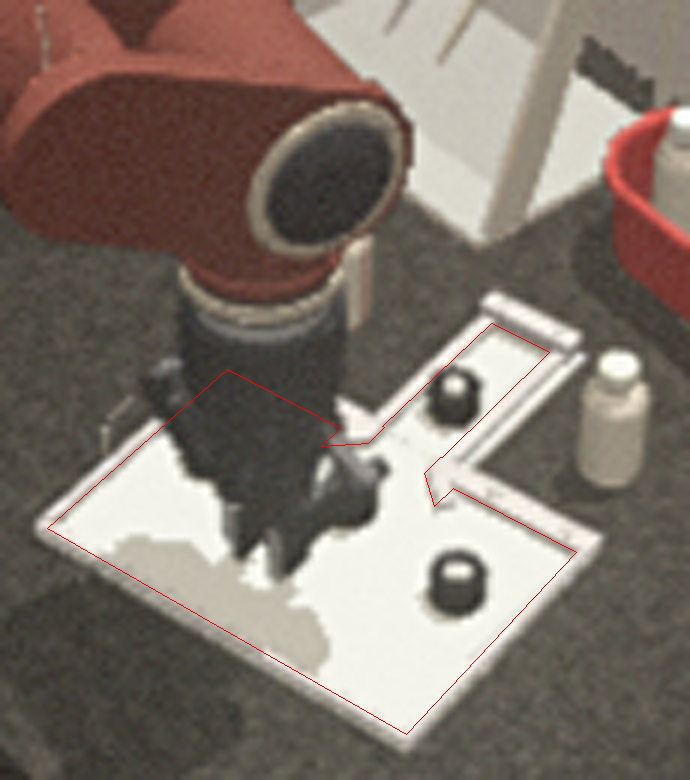

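Call:
carry_out:
  moves:
    - [[0,0,-0.03,-0.16,0.1,0,-0.62],[0,0,0,0,0.25,0,-0.62],[0,0,0,0,0.2,0,-0.62],[0,0,0,0,0.15,0,-0.62],[0,0,0,0,0.15,0,-0.62],[0,0,0,0,0.15,0,-0.62],[0,0,0,0,0.15,0,-0.62],[0,0,0,0,0.15,0,-0.62]]

```text
time: 12.92
tool_pos: [0.5358, 0.0175, 0.0128]
tool_rot: [-0.0, 0.608, 0.794, -0.0]
contact_force: [-0.9, 0.2, -0.7]
gripper_width: 0.194
```

Call:
carry_out:
  moves:
    - [[0,0,0,0,0.15,0,-0.62],[0,0,0,0,0.15,0,-0.62],[0,0,0,0,0.15,0,-0.62],[0,0,0,0,0.15,0,-0.62],[0,0,0,0,0.15,0,-0.62],[0,0,0,0,0.15,0,-0.62],[0,0,0,0,0.1,0,-0.62],[0,0,0,0,0,0,-0.62]]

```text
time: 13.58
tool_pos: [0.5749, 0.0278, 0.0131]
tool_rot: [0.0, 0.608, 0.794, 0.0]
contact_force: [-0.4, -0.3, 0.3]
gripper_width: 0.19
```

```bash
python3 go.py 26 0 13.5 0;python3 look.py a9
```

```text
t=13.58 tray xy [-3.1  0.6] z 13.1 head 0.13 tilt [ 0.0008 -0.    ] F [-0.4 -0.3  0.3] w 0.190
turn z units 0.03 shift units (in present axes) [-0.017  0.727 -0.009]
[270.7 216.8] 77.4 [ 0.546  -0.0576] [[-53.1 -74.4]]
[231.9 193.6] 120.2 [0.5146 0.0872] [[-45.9  73.6]]
```

View pics/a9.png

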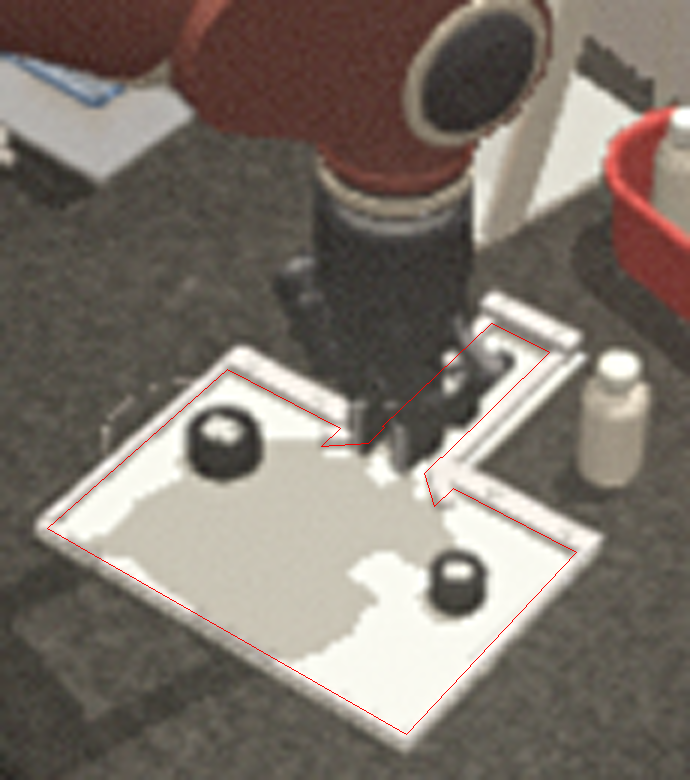

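Call:
carry_out:
  moves:
    - [[0,0,0,-0.01,0.15,0,-0.62],[0,0,0,0,0.15,0,-0.62],[0,0,0,0,0.15,0,-0.62],[0,0,0,0,0.12,0,-0.62],[0,0,0,0,0.1,0,-0.62],[0,0,0,0,0,0,-0.62],[0,0,0,0,-0.3,0,-0.62],[0,0,0,0,-0.3,-0.3,-0.62]]

```text
time: 14.3
tool_pos: [0.5749, 0.0282, 0.0227]
tool_rot: [-0.002, 0.608, 0.794, -0.001]
contact_force: [-0.8, 1.0, -0.1]
gripper_width: 0.19
```

Call:
carry_out:
  moves:
    - [[0,0,0,0,-0.6,-0.5,-0.62],[0,0,0,-0.5,-0.8,-0.5,-0.62],[0,0,0,-0.9,-0.2,0,-0.62],[0,0,0,-0.9,0,0,-0.62],[0,0,-1,-0.7,0,0,-0.62],[0,0,-1,0,0,0,-0.62],[0,0,-1,0,0,0,-0.62],[0,0,-1,0,0,0,-0.62]]

```text
time: 14.97
tool_pos: [0.5469, -0.1047, 0.0645]
tool_rot: [0.0, 0.46, 0.888, 0.0]
contact_force: [1.0, 0.6, 0.7]
gripper_width: 0.191
```

Call:
carry_out:
  moves:
    - [[0,0,-1,0,0,0,-0.62],[0,0,-1,0,0,0,-0.62],[0,0,-1,0,0,0,-0.62],[0,0,-1,0,0,0,-0.62],[0,0,-1,0,0,0,-0.62],[0,0,-1,0,0,0,-0.62],[0,0,-1,0,0,0,-0.62],[0,0,-1,0,0,0,-0.62]]

```text
time: 15.63
tool_pos: [0.5507, -0.0916, 0.0642]
tool_rot: [-0.001, 0.142, 0.99, -0.011]
contact_force: [-0.3, 0.4, -0.2]
gripper_width: 0.19
```

```bash
python3 go.py -60.4 -114 60 80;python3 look.py b1
```

```text
t=15.63 tray xy [ -57.3 -108.5] z 64.2 head 58.73 tilt [-0.0055 -0.0211] F [-0.3  0.4 -0.2] w 0.190
turn z units -4.25 shift units (in present axes) [-0.006 -0.156  0.109]
[298.6 196.1] 52.2 [ 0.6662 -0.0449] [[ 66.3 -93.2]]
[231.8 193.6] 117.2 [0.5145 0.0875] [[-45.9  73.9]]
[251.6 165.5] 155.7 [0.6405 0.1504] [[ 92.  102.1]]
```

View pics/b1.png

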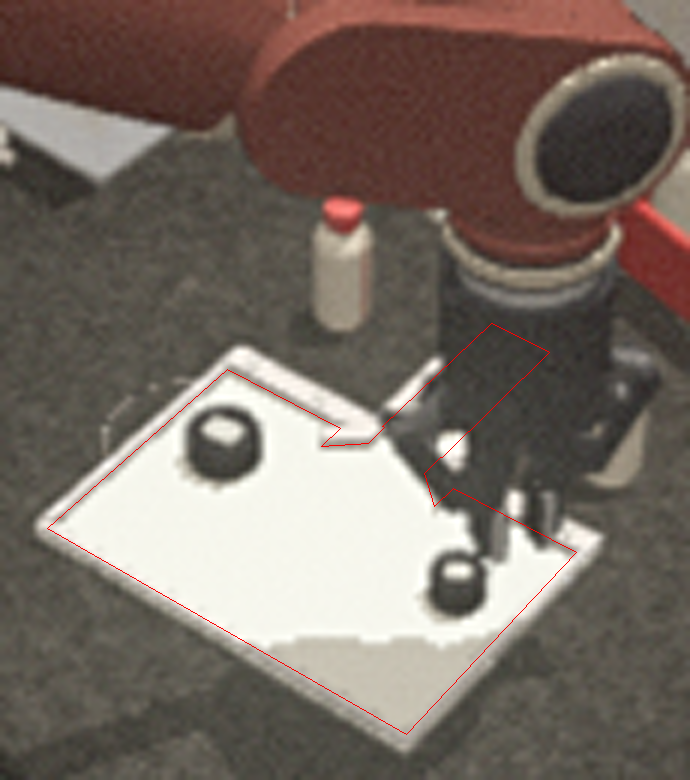

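Call:
carry_out:
  moves:
    - [[0,0,-1,0,0,0,-0.62],[0,0,-1,0,0,0,-0.62],[0,0,-1,0,0,0,-0.62],[0,0,-1,0,0,0,-0.62],[0,0,0,0,0,0,-0.62],[0,0,0,0,0,0,-0.62],[0,0,0,0,0,0,-0.62]]

```text
time: 16.27
tool_pos: [0.5628, -0.0168, 0.0564]
tool_rot: [-0.008, 0.027, 0.998, -0.062]
contact_force: [-0.4, -0.2, 0.0]
gripper_width: 0.192
```

```bash
python3 go.py -60.4 -114 60 80; python3 -c "
from plant import state;print(state()['joint_pos'].round(3))"
```

```text
t=16.27 tray xy [-26.3 -39.4] z 56.4 head 71.97 tilt [-0.0192 -0.1235] F [-0.4 -0.2  0. ] w 0.192
turn z units -1.61 shift units (in present axes) [ 0.231 -2.034  0.167]
[-0.1    0.096  1.88  -0.136  1.175 -3.135]
```

Joint 6 hit its range limit (-3.135 rad), which tilted and shifted the tool while it was above everything. I'll raise it, unwind, and push C with the tool's -y side instead.

Call:
carry_out:
  moves:
    - [[0,0,0.5,0,0,-0.5,-0.62],[0,0,1,0,0,-0.3,-0.62],[0,0,1,0,0,0,-0.62],[0,0,1,0,0,0,-0.62],[0,0,1,0,0,0,-0.62],[0,0,0,0,0,0,-0.62],[0,0,0,0,0,0,-0.62]]

```text
time: 16.85
tool_pos: [0.5635, -0.0136, 0.0883]
tool_rot: [0.004, 0.22, 0.973, -0.062]
contact_force: [-0.5, 0.1, 0.1]
gripper_width: 0.188
```

```bash
cat >> go.py <<'E'
    st,M,p,hd=pose();a=M[:,2];w=np.cross(a,[0,0,-1.]);print("level turn units",(np.degrees(M.T@w)/5).round(2),"q",st["joint_pos"].round(2))
E
python3 go.py -60.4 -114 60 -100
```

```text
File "go.py", line 14
    st,M,p,hd=pose();a=M[:,2];w=np.cross(a,[0,0,-1.]);print("level turn units",(np.degrees(M.T@w)/5).round(2),"q",st["joint_pos"].round(2))
IndentationError: unexpected indent
```

```bash
python3 - <<'E'
s=open("go.py").read().replace('if __name__=="__main__": rel','if __name__=="__main__":\n    rel');open("go.py","w").write(s)
E
python3 go.py -60.4 -114 60 -100; python3 look.py b2
```

```text
t=16.85 tray xy [-24.8 -36.4] z 88.3 head 49.35 tilt [-0.019  -0.1235] F [-0.5  0.1  0.1] w 0.188
turn z units 29.87 shift units (in present axes) [-0.553 -1.952  0.969]
level turn units [-1.37  0.41  0.  ] q [-0.09  0.06  1.86 -0.13  1.23 -2.75]
[270.7 216.9] 77.3 [ 0.5459 -0.0577] [[-53.2 -74.5]]
[231.8 193.6] 118.2 [0.5144 0.0875] [[-46.   73.9]]
```

View pics/b2.png

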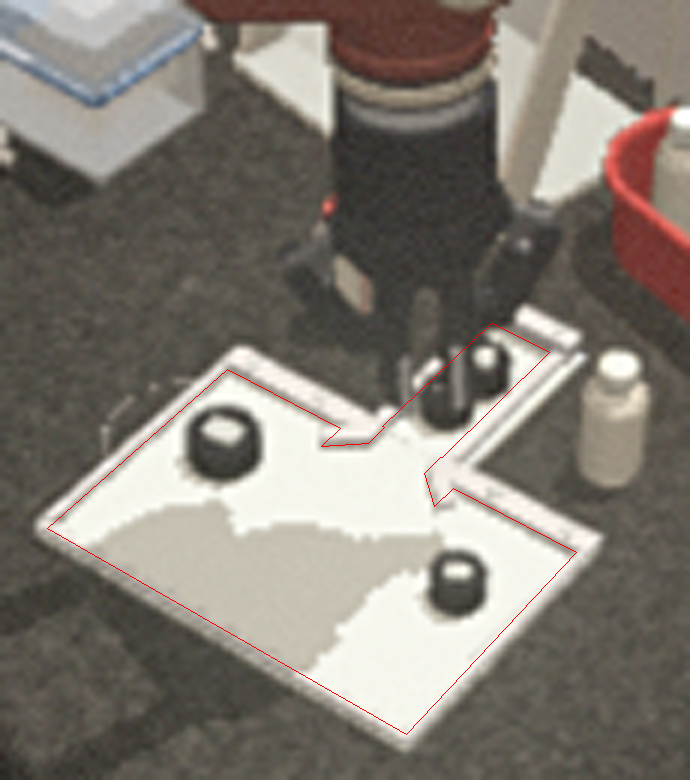

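A and B are both in the slot (445,405 and 487,368), and C and the large mount haven't moved. I'll level the tool and turn to heading -100°.

Call:
carry_out:
  moves:
    - [[-0.69,0.2,0,0,0,0,-0.62],[-0.68,0.21,0,0,0,0,-0.62],[0,0,1,0,0,0,-0.62],[0,0,1,0,0,0,-0.62],[0,0,1,0,0,0,-0.62],[0,0,1,0,0,0,-0.62],[0,0,1,0,0,0,-0.62],[0,0,1,0,0,0,-0.62]]

```text
time: 17.57
tool_pos: [0.5634, -0.013, 0.0881]
tool_rot: [0.0, 0.467, 0.884, -0.0]
contact_force: [1.0, 0.1, -0.5]
gripper_width: 0.189
```

Call:
carry_out:
  moves:
    - [[0,0,1,0,0,0,-0.62],[0,0,1,0,0,0,-0.62],[0,0,1,0,0,0,-0.62],[0,0,1,0,0,0,-0.62],[0,0,1,0,0,0,-0.62],[0,0,1,0,0,0,-0.62],[0,0,1,0,0,0,-0.62],[0,0,1,0,0,0,-0.62]]

```text
time: 18.23
tool_pos: [0.5634, -0.013, 0.0881]
tool_rot: [0.0, 0.742, 0.671, -0.0]
contact_force: [0.1, -0.1, 0.1]
gripper_width: 0.192
```

Call:
carry_out:
  moves:
    - [[0,0,1,0,0,0,-0.62],[0,0,1,0,0,0,-0.62],[0,0,1,0,0,0,-0.62],[0,0,1,0,0,0,-0.62],[0,0,1,0,0,0,-0.62],[0,0,1,0,0,0,-0.62],[0,0,1,0,0,0,-0.62],[0,0,1,0,0,0,-0.62]]

```text
time: 18.9
tool_pos: [0.5634, -0.013, 0.0881]
tool_rot: [0.0, 0.926, 0.377, -0.0]
contact_force: [-0.0, 0.0, -1.0]
gripper_width: 0.189
```

Call:
carry_out:
  moves:
    - [[0,0,1,0,0,0,-0.62],[0,0,1,0,0,0,-0.62],[0,0,1,0,0,0,-0.62],[0,0,1,0,0,0,-0.62],[0,0,1,0,0,0,-0.62],[0,0,1,0,0,0,-0.62],[0,0,0.8,0,0,0,-0.62],[0,0,0,0,0,0,-0.62]]

```text
time: 19.57
tool_pos: [0.5634, -0.0129, 0.0881]
tool_rot: [0.0, 0.996, 0.091, -0.0]
contact_force: [0.4, 0.2, 0.1]
gripper_width: 0.193
```

```bash
python3 go.py -60.4 -116 50 -100
```

```text
t=19.57 tray xy [-24.7 -35.8] z 88.1 head -94.55 tilt [-0.     -0.0006] F [0.4 0.2 0.1] w 0.193
turn z units 1.09 shift units (in present axes) [-0.73   2.07   0.953]
level turn units [0.01 0.   0.  ] q [-0.15  0.04  1.88 -0.    1.23 -0.34]
```

Call:
carry_out:
  moves:
    - [[0,0,1,0,0,0,-0.62],[0,0,0.09,-0.2,0.5,0,-0.62],[0,0,0,-0.2,0.8,0,-0.62],[0,0,0,-0.13,0.83,0,-0.62],[0,0,0,0,0,0.6,-0.62],[0,0,0,0,0,0.6,-0.62],[0,0,0,0,0,0,-0.62],[0,0,0,0,0,0,-0.62]]

```text
time: 20.23
tool_pos: [0.5484, -0.0992, 0.0387]
tool_rot: [-0.0, 0.999, 0.044, -0.002]
contact_force: [0.1, -0.5, 0.7]
gripper_width: 0.186
```

```bash
python3 go.py -60.4 -114.5 13.5 -100; python3 look.py b3
```

```text
t=20.23 tray xy [ -61.5 -115.2] z 38.7 head -99.92 tilt [-0.0036  0.0007] F [ 0.1 -0.5  0.7] w 0.186
turn z units 0.02 shift units (in present axes) [ 0.026 -0.021  0.63 ]
level turn units [-0.01  0.04  0.  ] q [-0.31  0.1   1.91 -0.    1.14 -0.4 ]
[231.8 193.6] 116.7 [0.5144 0.0875] [[-46.   73.9]]
[299.7 195.2] 42.8 [ 0.6713 -0.044 ] [[ 71.5 -93.7]]
[285.  174.3] 84.7 [0.6974 0.053 ] [[121.8  -6.8]]
[251.4 168.3] 102.9 [0.6318 0.1401] [[81.  94.4]]
```

View pics/b3.png

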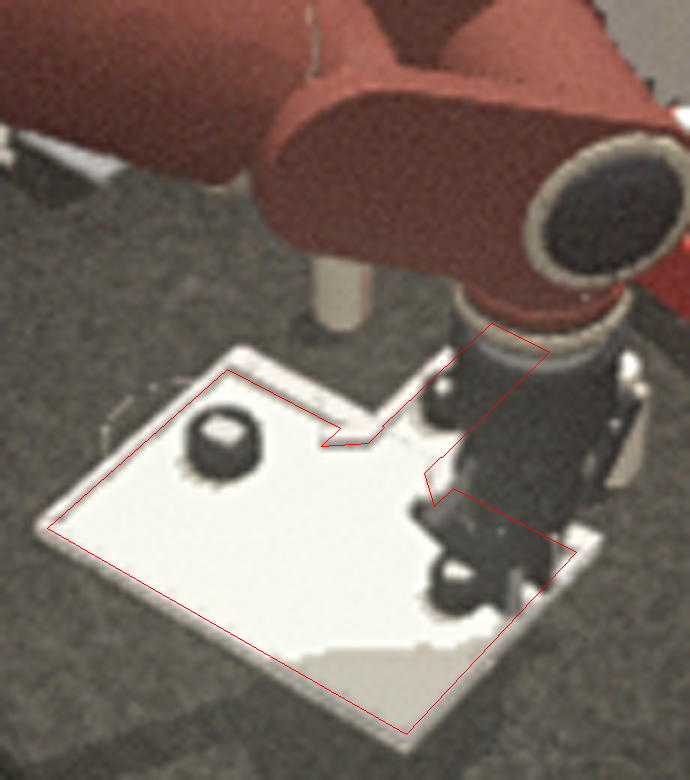

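Call:
carry_out:
  moves:
    - [[0,0,0,0.03,0,0.3,-0.62],[0,0,0,0,0,0.32,-0.62],[0,0,0,0,0,0,-0.62],[0,0,0,0,0,0,-0.62],[0,0,0,0,0,0,-0.62]]

```text
time: 20.7
tool_pos: [0.5511, -0.0991, 0.0153]
tool_rot: [0.0, 0.999, 0.044, -0.0]
contact_force: [0.5, 0.7, -0.3]
gripper_width: 0.19
```

```bash
python3 go.py -57.5 -98.6 13.5 -100
```

```text
t=20.70 tray xy [ -58.8 -115.8] z 15.3 head -99.96 tilt [-0.0001 -0.0005] F [ 0.5  0.7 -0.3] w 0.190
turn z units 0.01 shift units (in present axes) [-0.041 -0.429  0.045]
level turn units [0.01 0.   0.  ] q [-0.31  0.14  1.91 -0.    1.09 -0.4 ]
```

Call:
carry_out:
  moves:
    - [[0,0,0,-0.04,0,0.05,-0.62],[0,0,0,0,-0.15,0,-0.62],[0,0,0,0,-0.15,0,-0.62],[0,0,0,0,-0.15,0,-0.62],[0,0,0,0,-0.2,0,-0.62],[0,0,0,0,-0.2,0,-0.62],[0,0,0,0,-0.2,0,-0.62],[0,0,0,0,-0.2,0,-0.62]]

```text
time: 21.37
tool_pos: [0.5452, -0.0486, 0.0135]
tool_rot: [0.0, 0.999, 0.044, 0.0]
contact_force: [-0.9, -0.6, 0.7]
gripper_width: 0.187
```

Call:
carry_out:
  moves:
    - [[0,0,0,0,-0.2,0,-0.62],[0,0,0,0,-0.2,0,-0.62],[0,0,0,0,-0.2,0,-0.62],[0,0,0,0,-0.2,0,-0.62],[0,0,0,0,-0.15,0,-0.62],[0,0,0,0,-0.1,0,-0.62],[0,0,0,0,-0.03,0,-0.62],[0,0,0,0,0,0,-0.62]]

```text
time: 22.03
tool_pos: [0.5413, -0.0062, 0.0132]
tool_rot: [0.0, 0.999, 0.044, -0.0]
contact_force: [0.6, -0.4, 0.2]
gripper_width: 0.192
```

```bash
python3 go.py -45 -23.4 13.5 -100; python3 look.py b4
```

```text
t=22.03 tray xy [-44.3 -23.6] z 13.2 head -99.97 tilt [-0.0001 -0.0004] F [ 0.6 -0.4  0.2] w 0.192
turn z units 0.01 shift units (in present axes) [-0.018 -0.001 -0.007]
level turn units [0. 0. 0.] q [-0.15  0.1   1.96 -0.    1.08 -0.24]
```

View pics/b4.png

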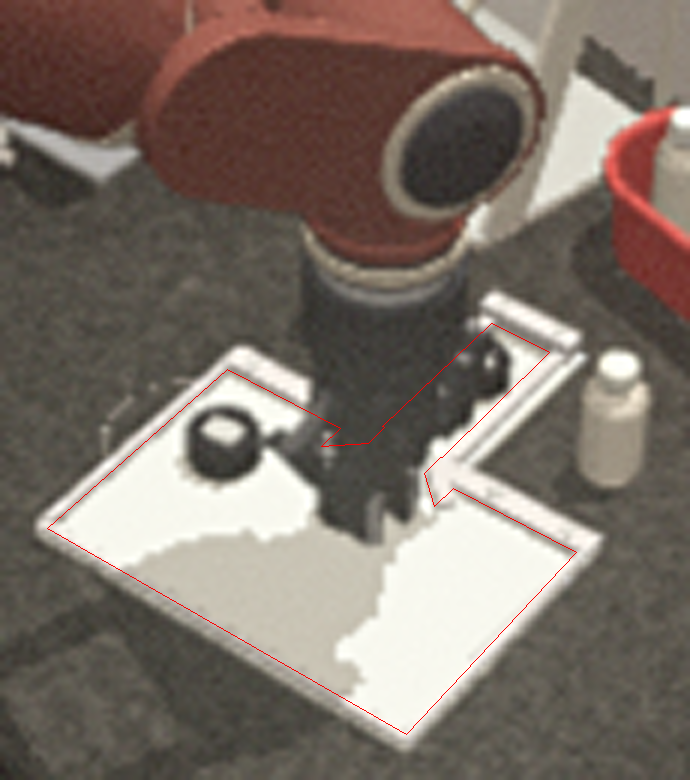

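Call:
carry_out:
  moves:
    - [[0,0,0,0,0.3,0,-0.62],[0,0,0,0,0.5,0,-0.62],[0,0,0,0,0.2,-0.5,-0.62],[0,0,0,-0.5,0,-0.5,-0.62],[0,0,0,-0.5,0,0,-0.62],[0,0,1,0,0,0,-0.62],[0,0,1,0,0,0,-0.62],[0,0,1,0,0,0,-0.62]]

```text
time: 22.75
tool_pos: [0.5048, -0.0511, 0.0535]
tool_rot: [0.0, 0.996, -0.09, 0.0]
contact_force: [0.4, -0.3, -0.5]
gripper_width: 0.191
```

Call:
carry_out:
  moves:
    - [[0,0,1,0,0,0,-0.62],[0,0,1,0,0,0,-0.62],[0,0,1,0,0,0,-0.62],[0,0,1,0,0,0,-0.62],[0,0,1,0,0,0,-0.62],[0,0,1,0,0,0,-0.62],[0,0,1,0,0,0,-0.62],[0,0,1,0,0,0,-0.62]]

```text
time: 23.42
tool_pos: [0.505, -0.051, 0.0533]
tool_rot: [0.0, 0.905, -0.425, 0.0]
contact_force: [0.7, 0.3, -0.3]
gripper_width: 0.192
```

Call:
carry_out:
  moves:
    - [[0,0,1,0,0,0,-0.62],[0,0,1,0,0,0,-0.62],[0,0,1,0,0,0,-0.62],[0,0,1,0,0,0,-0.62],[0,0,1,0,0,0,-0.62],[0,0,0,0,0,0,-0.62],[0,0,0,0,0,0,-0.62]]

```text
time: 24.0
tool_pos: [0.505, -0.0507, 0.0533]
tool_rot: [0.0, 0.794, -0.608, 0.0]
contact_force: [0.2, -0.5, -0.8]
gripper_width: 0.189
```

```bash
python3 go.py -85 0 13.5 180; python3 look.py b5
```

```text
t=24.00 tray xy [-90.9 -57.1] z 53.3 head -179.91 tilt [-0.     -0.0007] F [ 0.2 -0.5 -0.8] w 0.189
turn z units 0.02 shift units (in present axes) [-1.428 -0.15   0.993]
level turn units [ 0.   -0.01  0.  ] q [-0.25 -0.04  2.03 -0.    1.16  1.06]
[231.8 193.6] 119.4 [0.5144 0.0875] [[-46.   73.9]]
```

View pics/b5.png

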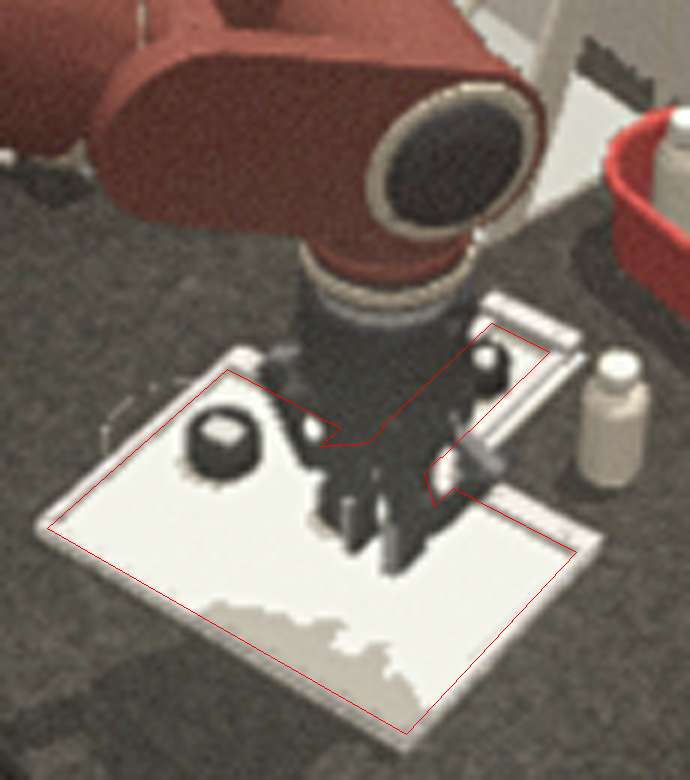

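Call:
carry_out:
  moves:
    - [[0,0,0,-0.7,0,0,-0.62],[0,0,0,-0.72,0,0,-0.62],[0,0,0,0,0,0.4,-0.62],[0,0,0,0,0,0.35,-0.62],[0,0,0,0,0,0.23,-0.62],[0,0,0,0,0,0,-0.62],[0,0,0,0,0,0,-0.62],[0,0,0,0,0,0,-0.62]]

```text
time: 24.72
tool_pos: [0.4909, 0.0045, 0.0147]
tool_rot: [-0.0, 0.793, -0.609, 0.001]
contact_force: [-0.3, -0.1, 0.4]
gripper_width: 0.188
```

```bash
python3 go.py 12.5 0 13.5 180; python3 look.py b6
```

```text
t=24.72 tray xy [-90.2  -0.1] z 14.7 head -180.00 tilt [ 0.0009 -0.0007] F [-0.3 -0.1  0.4] w 0.188
turn z units 0.0 shift units (in present axes) [-0.003 -2.567  0.032]
level turn units [-0.01 -0.01  0.  ] q [-0.14 -0.02  2.08 -0.    1.08  1.17]
[271.7 184.4] 118.7 [0.6348 0.0437] [[58.9  0.5]]
[243.2 168.4] 80.8 [0.6109 0.156 ] [[ 64.9 115.1]]
```

View pics/b6.png

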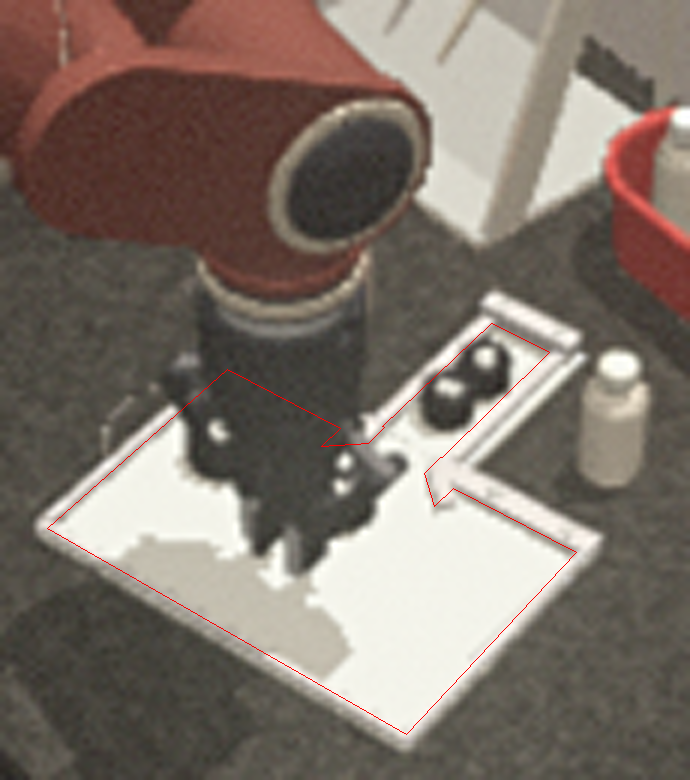

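C is hidden behind the gripper, with A and B in contact in the slot at about (448,400) and (487,367). I'll start the last push.

Call:
carry_out:
  moves:
    - [[0,0,0,0,-0.25,0.03,-0.62],[0,0,0,0,-0.25,0,-0.62],[0,0,0,0,-0.15,0,-0.62],[0,0,0,0,-0.15,0,-0.62],[0,0,0,0,-0.15,0,-0.62],[0,0,0,0,-0.15,0,-0.62],[0,0,0,0,-0.15,0,-0.62],[0,0,0,0,-0.15,0,-0.62]]

```text
time: 25.43
tool_pos: [0.5449, 0.0196, 0.0129]
tool_rot: [0.0, 0.793, -0.609, 0.0]
contact_force: [-0.6, -0.4, 0.3]
gripper_width: 0.187
```

Call:
carry_out:
  moves:
    - [[0,0,0,0,-0.15,0,-0.62],[0,0,0,0,-0.15,0,-0.62],[0,0,0,0,-0.15,0,-0.62],[0,0,0,0,-0.15,0,-0.62],[0,0,0,0,-0.15,0,-0.62],[0,0,0,0,-0.15,0,-0.62],[0,0,0,0,-0.1,0,-0.62],[0,0,0,0,0,0,-0.62]]

```text
time: 26.1
tool_pos: [0.5841, 0.03, 0.013]
tool_rot: [-0.0, 0.793, -0.609, 0.001]
contact_force: [0.7, 0.0, -0.0]
gripper_width: 0.189
```

```bash
python3 go.py 11.5 0 13.5 180; python3 look.py b7
```

```text
t=26.10 tray xy [6.4 0.4] z 13.0 head -179.98 tilt [ 0.0012 -0.0004] F [ 0.7  0.  -0. ] w 0.189
turn z units 0.0 shift units (in present axes) [ 0.01  -0.128 -0.013]
level turn units [-0.01 -0.01  0.  ] q [-0.08  0.19  1.85 -0.    1.09  1.23]
[231.9 193.6] 120.8 [0.5147 0.0872] [[-45.8  73.6]]
```

View pics/b7.png

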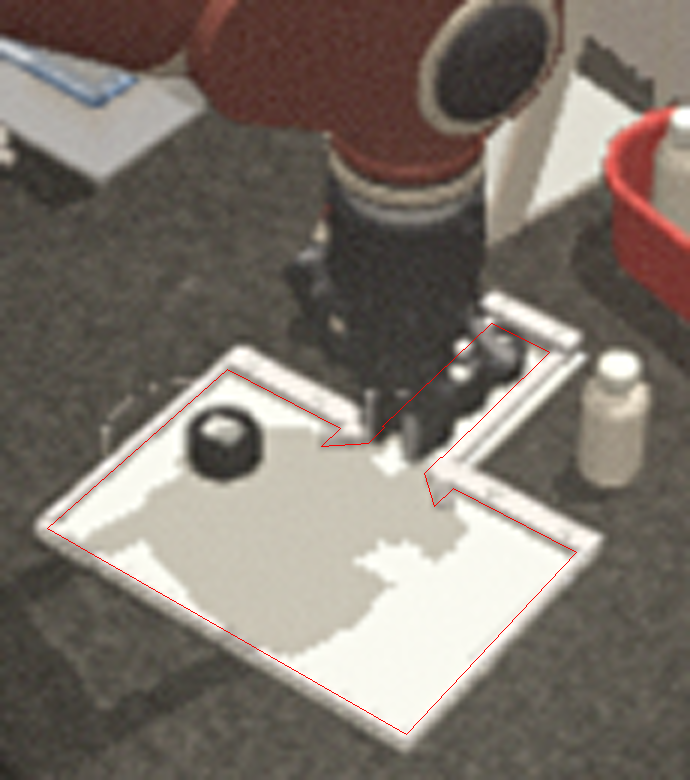

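Call:
carry_out:
  moves:
    - [[0,0,0,0,-0.05,0,-0.62],[0,0,0,0,-0.05,0,-0.62],[0,0,0,0,0,0,-0.62],[0,0,0,0,0,0,-0.62]]

```text
time: 26.48
tool_pos: [0.5869, 0.0309, 0.0128]
tool_rot: [0.0, 0.793, -0.609, 0.0]
contact_force: [-0.1, 0.1, 0.1]
gripper_width: 0.194
```

Call:
carry_out:
  moves:
    - [[0,0,0,0,-0.03,0,-0.62],[0,0,0,0,0,0,-0.62],[0,0,0,0,0,0,-0.62]]

```text
time: 26.73
tool_pos: [0.588, 0.0312, 0.0128]
tool_rot: [0.0, 0.793, -0.609, 0.0]
contact_force: [-0.2, 0.5, 0.8]
gripper_width: 0.191
```

```bash
python3 go.py 12.5 0 13.5 180
```

```text
t=26.73 tray xy [10.5  0.5] z 12.8 head -179.99 tilt [ 0.0001 -0.0005] F [-0.2  0.5  0.8] w 0.191
turn z units 0.0 shift units (in present axes) [ 0.011 -0.05  -0.016]
level turn units [ 0.   -0.01  0.  ] q [-0.07  0.2   1.84 -0.    1.1   1.24]
```

Call:
carry_out:
  moves:
    - [[0,0,0,0,0.3,0,-0.62],[0,0,0,0,0.3,-0.3,-0.62],[0,0,0,0,0.6,-0.5,-0.62],[0,0,0,0,0.8,-0.3,-0.62],[0,0,0,0,0.8,0,-0.62],[0,0,0,0,0.6,0,-0.62],[0,0,0,0,0,0,-0.62]]

```text
time: 27.32
tool_pos: [0.4527, -0.0043, 0.0557]
tool_rot: [0.001, 0.793, -0.609, -0.001]
contact_force: [-0.3, -0.1, -0.8]
gripper_width: 0.188
```

```bash
python3 go.py 12.5 0 13.5 180; python3 look.py b8
python3 - <<'E'
from ov import *
from plant import grab_frame
f=grab_frame("top");overlay(f,(215,160,295,245),7,"pics/t8.png");np.savez("t8.npz",**f)
E
```

```text
t=27.32 tray xy [-129.4    1.3] z 55.7 head 179.95 tilt [-0.0029 -0.0004] F [-0.3 -0.1 -0.8] w 0.188
turn z units -0.01 shift units (in present axes) [ 0.029 -3.55   1.046]
level turn units [ 0.03  0.   -0.  ] q [-0.17 -0.19  2.15 -0.    1.18  1.14]
```

View pics/b8.png

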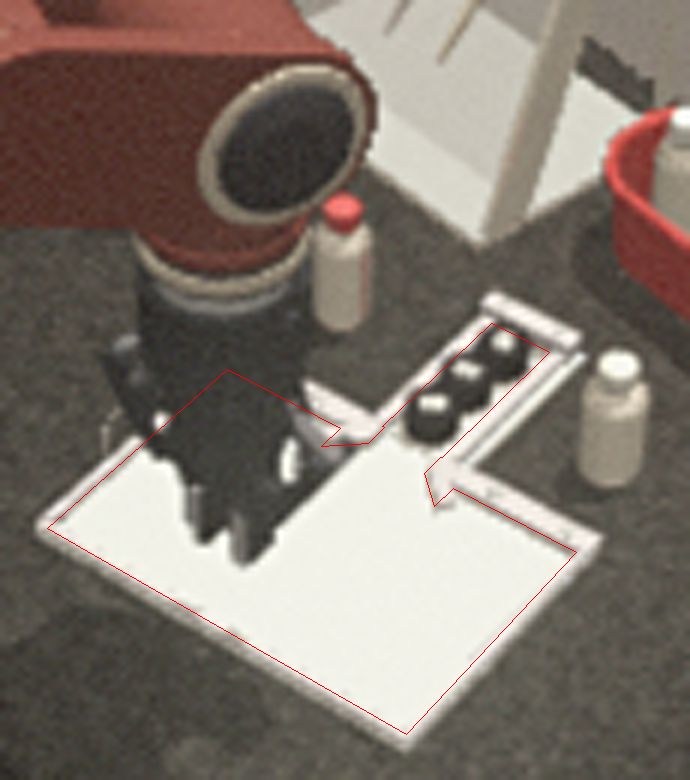

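View pics/t8.png

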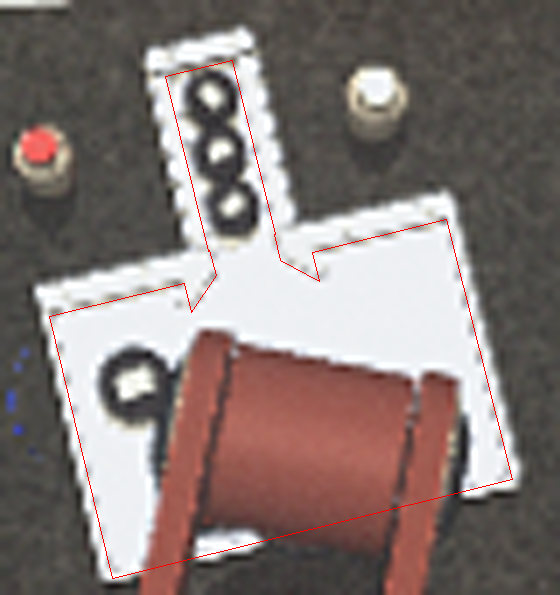

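All three mounts are in a row in the slot (top crop: 210,97; 220,152; 232,206) and the large mount hasn't moved. I'll measure the margins.

Run:
```python
from t import *
def spec(f,b,S=8,z=.022):
    x0,y0,x1,y1=b;g=cv2.cvtColor(f["frame"],cv2.COLOR_RGB2GRAY)[y0:y1,x0:x1]
    G=cv2.resize(g,None,fx=S,fy=S,interpolation=cv2.INTER_CUBIC)
    cs,h=cv2.findContours((G<120).astype(np.uint8),cv2.RETR_CCOMP,cv2.CHAIN_APPROX_NONE)
    for c in cs:
        a=cv2.contourArea(c)/S/S
        if a<2: continue
        r=c[:,0]
        u=(c[:,0]+.5)/S-.5+[x0,y0]; w=w2t(ray(f,u,z))*1e3
        print(round(a,1),"centroid",w.mean(0).round(1),"x",w[:,0].min().round(1),w[:,0].max().round(1),"y",w[:,1].min().round(1),w[:,1].max().round(1))
spec(dict(np.load("t8.npz")),(236,167,256,196))
f=dict(np.load("top0.npz"))
for z,t in((.022,"L before"),):
    print(t);spec(f,(226,204,243,224))
print("L after");spec(dict(np.load("t8.npz")),(226,204,238,224))
```

```text
65.6 centroid [54.9 35.1] x 15.0 101.2 y 27.8 49.7
145.9 centroid [64.8 -0.2] x 15.4 112.0 y -16.7 14.1
10.9 centroid [33.2  0.1] x 26.4 40.5 y -7.7 7.9
11.0 centroid [63.2 -0.2] x 56.5 70.2 y -8.1 6.9
11.2 centroid [92.9 -2.9] x 84.4 100.9 y -10.0 4.3
34.1 centroid [ 80.4 -36.5] x 45.7 110.8 y -47.4 -30.2
L before
84.6 centroid [-47.7  72.1] x -67.4 -28.1 y 53.3 90.5
24.0 centroid [-46.6  72. ] x -55.0 -36.9 y 60.7 83.3
L after
79.4 centroid [-53.9  71.7] x -82.4 -28.1 y 56.1 90.5
23.8 centroid [-46.5  72.1] x -55.1 -37.2 y 60.8 83.4
```

The rearmost mount's centre is about 33 mm in and needs more than 30 mm. There are still about 3 mm free at the end stop, so I'll nudge the row a little further for margin.

Call:
carry_out:
  moves:
    - [[0,0,0,0.02,-0.6,0,-0.62],[0,0,0,0,-0.8,0,-0.62],[0,0,0,0,-0.6,0.3,-0.62],[0,0,0,0,-0.4,0.5,-0.62],[0,0,0,0,-0.3,0.27,-0.62],[0,0,0,0,0,0,-0.62],[0,0,0,0,0,0,-0.62],[0,0,0,0,0,0,-0.62]]

```text
time: 28.08
tool_pos: [0.5617, 0.0232, 0.0144]
tool_rot: [0.0, 0.793, -0.609, 0.0]
contact_force: [-0.2, -0.0, -0.4]
gripper_width: 0.191
```

```bash
python3 go.py 12.8 0.3 13.3 180
```

```text
t=28.08 tray xy [-17.   -0.4] z 14.4 head -179.97 tilt [ 0.0005 -0.0006] F [-0.2 -0.  -0.4] w 0.191
turn z units 0.01 shift units (in present axes) [-0.018 -0.744  0.028]
level turn units [-0.   -0.01  0.  ] q [-0.09  0.14  1.91 -0.    1.09  1.22]
```

Call:
carry_out:
  moves:
    - [[0,0,0,-0.02,-0.2,0.02,-0.62],[0,0,0,0,-0.2,0,-0.62],[0,0,0,0,-0.15,0,-0.62],[0,0,0,0,-0.1,0,-0.62],[0,0,0,0,-0.04,0,-0.62],[0,0,0,0,-0.04,0,-0.62],[0,0,0,0,0,0,-0.62],[0,0,0,0,0,0,-0.62]]

```text
time: 28.75
tool_pos: [0.5892, 0.0314, 0.0133]
tool_rot: [0.0, 0.793, -0.609, 0.0]
contact_force: [-0.2, -0.9, -0.1]
gripper_width: 0.191
```

```bash
python3 go.py 12.8 0.3 13.3 180
```

```text
t=28.75 tray xy [11.7  0.4] z 13.3 head -179.99 tilt [ 0.0002 -0.0006] F [-0.2 -0.9 -0.1] w 0.191
turn z units 0.0 shift units (in present axes) [ 0.003 -0.027 -0.001]
level turn units [-0.   -0.01 -0.  ] q [-0.07  0.2   1.84 -0.    1.1   1.24]
```

Call:
carry_out:
  moves:
    - [[0,0,0,0,0.3,0,-0.62],[0,0,0,0,0.3,-0.3,-0.62],[0,0,0,0,0.6,-0.5,-0.62],[0,0,0,0,0.8,-0.8,-0.62],[0,0,0,0,0.8,-0.5,-0.62],[0,0,0,0,0.6,0,-0.62],[0,0,0,0,0,0,-0.62],[0,0,0,0,0,0,-0.62]]

```text
time: 29.42
tool_pos: [0.4598, -0.0032, 0.0948]
tool_rot: [-0.0, 0.793, -0.609, 0.001]
contact_force: [0.1, 0.3, 0.3]
gripper_width: 0.188
```

```bash
python3 look.py b9
python3 - <<'E'
from ov import *
from plant import grab_frame
f=grab_frame("top");overlay(f,(215,160,295,245),7,"pics/t9.png")
x0,y0,x1,y1=(236,167,256,196);S=8
G=cv2.resize(cv2.cvtColor(f["frame"],cv2.COLOR_RGB2GRAY)[y0:y1,x0:x1],None,fx=S,fy=S,interpolation=cv2.INTER_CUBIC)
for c in cv2.findContours((G<120).astype(np.uint8),cv2.RETR_CCOMP,cv2.CHAIN_APPROX_NONE)[0]:
    a=cv2.contourArea(c)/64
    if 5<a<20: print(a,(w2t(ray(f,((c[:,0]+.5)/S-.5+[x0,y0]),.022))*1e3).mean(0).round(1))
E
```

```text
[252.  165.8] 136.9 [0.6407 0.1484] [[ 91.7 100.1]]
11.6796875 [33.8 -0.2]
11.1484375 [63.5 -0.3]
11.90625 [94.  -2.9]
```

View pics/b9.png

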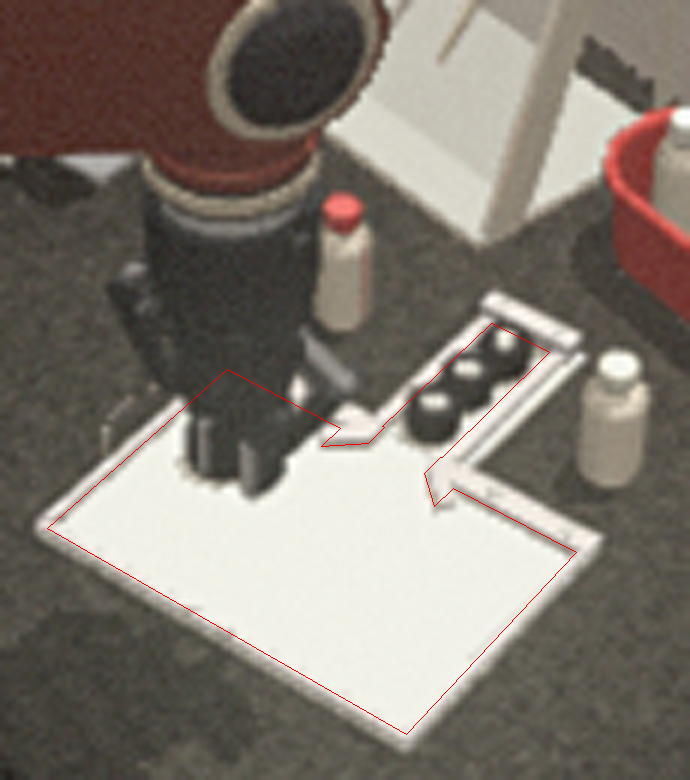

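View pics/t9.png

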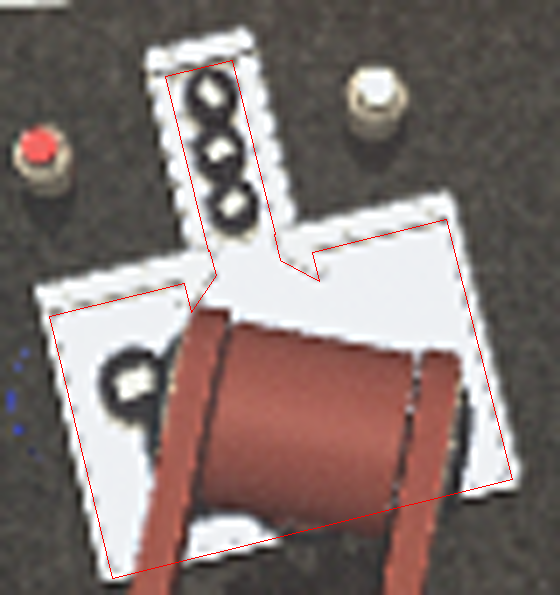

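```bash
python3 -c "
from plant import ticket,state
s=state();print(s['time'],s['joint_vel'].round(3));print(ticket.job_done())"
```

```text
29.5167 [ 0.005  0.026 -0.016 -0.001  0.005 -0.001]
the job is handed in; nothing more can be done
None
```

All three small mounts are in a row in the slot past the gate, and I handed the job in at 29.5 s of the 64 s allowed. I pushed them through one at a time, sliding them flat on the tray with the fingertips.

**Row position:** the last top-camera picture puts the centres at about 34, 64 and 94 mm from the gate's mouth, where the rearmost needs more than 30 mm. The final arm position suggests about 35 mm for that mount. My tray fit could be off by about 1.5 mm, which still leaves it wholly past the gate.

**Nothing else moved that I could see:** the large mount measured within 0.2 mm of its start just before a final nudge of the row, and it looked unmoved after. Both vials look unmoved. I did not re-measure the carton, forceps and marker, but the arm stayed well away from them. The force readings I saw never went above about 2 N.

**One slip:** while turning for the third mount, joint 6 reached its range limit (-3.135 of -3.14 rad). The tool tilted about 7° and drifted about 75 mm at around 60 mm height. It touched nothing, and I levelled it and pushed that mount with the other side of the fingers.

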